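# Close the filter holder, set the test pressure and lock it

## Task

Get the filter test ready: lower the loose top plate onto the two guide pins of the steel filter holder, keeping it level and setting it down gently until it lies fully home (either way round). Then turn the regulator's black knob clockwise until its pointer tip is on the red tab, and only after that swing the blue lock ring clockwise by its orange lever as far as it goes, so the setting is locked. Leave the bottles and the beaker alone.

Things in the scene. Friction and masses are not known exactly. Their poses are not given: they have to be found in the camera images.
- holder: Filter holder base, a steel block 150 (its x) by 80 (its y) by 25 mm high, fixed to the bench. Origin: centre of its underside. Two brass guide pins of 10 mm diameter stand at x = +50 and -50 mm, y = 0; they rise 30 mm above the block (to 55 mm above the bench), the last 9 mm tapering to 3 mm diameter. A dark stub sticks out 22 mm from its +x end.
- plate_handle (a point): Grip point of the loose top plate (0.25 to 0.5 kg): on the centre line of its upright blue handle, 33 mm above the plate's underside. The handle is 44 mm long (plate's x), 18 mm thick (plate's y) and runs from 10 to 50 mm above the underside. The plate starts flat on the bench; seated on the holder, this point is 58 mm above the bench.
- plate: The same top plate; origin at the centre of its underside, axes as for its handle. Aluminium, 130 (x) by 70 (y) by 10 mm thick, with two through holes of 14 mm diameter at x = +50 and -50 mm, y = 0. Seated, its underside is 25 mm above the bench.
- knob_grip (a point): Centre of the regulator knob's black grip bar, on the knob's vertical axis, 98 mm above the bench. The bar is 44 mm long (this point's x, the way the pointer points), 14 mm thick (y), from 70 to 112 mm above the bench; a white line on its top runs towards the pointer. The fixed regulator is round steel; a small gauge (39 mm high, reaching 114 mm from the axis) lies beside it.
- knob (a joint): Knob angle in rad, 0 to 2.2, growing clockwise seen from above; light friction (0.05 N m), it stays where it is left.
- pointer_tip (a point): Working point near the end of the knob's thin black pointer, 38 mm from the knob's axis, just above the white scale disc (92 mm diameter, its top 63 mm above the bench); it turns with the knob.
- marker_tab (a point): The red tab on the white scale, 10 mm wide across the pointer's path and 13 mm long radially: its centre, 38 mm from the knob's axis. It lies 0.5 to 1.5 rad clockwise of the pointer's start and does not move.
- lever_grip (a point): Middle of the upright orange lever grip on the blue lock ring, 80 mm from the knob's axis, 83 mm above the bench. The grip is a vertical round post of 16 mm diameter from 56 to 100 mm above the bench, on a flat blue arm. It turns with the ring about the knob's axis, below the scale.
- lock_ring (a joint): Lock ring angle in rad, growing clockwise seen from above: 0 fully loose, 1.2 tight against its stop. Friction 0.12 N m (1.5 N at the lever); it stays where it is left.
- bottle: Bystander: amber jar with a blue cap, 68 mm diameter, 125 mm high; origin at the centre of its foot.
- small_bottle: Bystander: amber bottle with a blue cap, 50 mm diameter, 100 mm high; origin at the centre of its foot.
- beaker: Bystander: glass beaker, 64 mm diameter, 75 mm high; origin at the centre of its foot.

How it is judged (in metres and radians):
On the way, in this order (a step that is already met when the one before it is completed fails the run):
1. the top plate lies fully home on the holder, over both guide pins (horizontal distance between plate and holder below 0.004 m and z of plate in the frame of holder below 0.0275 m and angle between plate's own z axis and vertical below 0.04 rad), for 0.2 s.
2. the knob's pointer tip is on the red tab while the lock ring is still loose (horizontal distance between pointer_tip and marker_tab below 0.005 m and value of joint lock_ring below 0.5 rad), for 0.3 s.
3. the lock ring is turned tight with the pointer still on the tab (horizontal distance between pointer_tip and marker_tab below 0.005 m and value of joint lock_ring above 1.08 rad), for 0.2 s.
At the end, for the whole second after the job is handed in: The plate rests on the holder over both pins (centres within 4 mm, underside within 2.5 mm of the holder's top, tilt under 0.04 rad), the pointer tip is within 5 mm of the red tab's centre, and the lock ring is within 0.12 rad of its tight stop (above 1.08 rad) (all of step 1 and all of step 3 and linear speed of plate below 0.02 m/s); the robot touches nothing.
It fails at once if the plate is dropped or slammed onto the holder (faster than 0.35 m/s over the pins) (horizontal distance between plate and holder below 0.02 m and z of plate in the frame of holder below 0.055 m and linear speed of plate above 0.35 m/s).
It fails at once if the plate is tipped more than 0.2 rad over the pins (horizontal distance between plate and holder below 0.02 m and z of plate in the frame of holder below 0.055 m and angle between plate's own z axis and vertical above 0.2 rad).
It fails at once if the bottle is shifted more than 30 mm or tipped (distance of bottle from where it was at the start of the episode above 0.03 m or angle between bottle's own z axis and vertical above 0.3 rad).
It fails at once if the small bottle is shifted more than 30 mm or tipped (distance of small_bottle from where it was at the start of the episode above 0.03 m or angle between small_bottle's own z axis and vertical above 0.3 rad).
It fails at once if the beaker is shifted more than 30 mm or tipped (distance of beaker from where it was at the start of the episode above 0.03 m or angle between beaker's own z axis and vertical above 0.3 rad).
It also fails if it takes over 61 s, if anything falls off the work surface, if the arm or the gripper's body presses on something with over 40 N, if the wrist force passes 120 N, or if a joint passes its speed limit or range.

## Robot

A 7-joint arm with a two-finger parallel gripper is mounted at the origin on the work surface. World frame = base frame: x ahead of the robot, y to its left, z up, the work surface at z = 0. Lengths are in mm, angles in rad, forces in N, time in s.
With the tool pointing down it reaches from about 400 to 875 mm from the base axis. Payload 4.4 kg.
Tool frame: the origin (TCP) lies midway between the tips of the shut fingers; the grasp point (between the pads) lies 19 mm behind it; x points along the fingers, z is the direction in which the jaws open and shut, and the axes are right-handed (so a half turn about x gives the same grasp; the last joint's range is limited). The gripper opens to 85 mm and grips with 20 to 120 N. Pads are 22 mm wide; open, the fingers measure 114 mm over their backs; the gripper's body (76 mm by 85 mm) begins 54 mm behind the grasp point. The pads swing forward as they close: fully open they stand 13 mm farther back than shut.
Start: joints at [-1.194, 0.628, 0.038, 1.517, -0.027, 0.996, -0.02], TCP at [278.485, 587.336, 231.313] pointing down, gripper open.
Joint ranges: [-3.06, 3.06], [-0.37, 2.12], [-1.25, 1.32], [0.18, 2.47], [-1.1, 4.24], [0.23, 1.98], [-2.94, 2.94]. Speed limits (rad/s): [2.57, 2.57, 3.14, 3.14, 3.14, 3.14, 3.14].

## Interface

Orientations are given as [roll, pitch, yaw] about the fixed x, y, z axes, in that order (R = Rz(yaw) Ry(pitch) Rx(roll)).
In Python, from cell import ctrl gives the robot as it stands. The module is installed in compiled form; this text tells all that it offers.
- The arm moves only by the tool servo_tool, never from a script. Its argument "rows" is a list of rows, each an object of numbers: "dx", "dy", "dz": the shift along the tool's x, y, z in units of 750 mm (1.0 is 750 mm); "wx", "wy", "wz": the turn, a rotation vector about the tool's x, y, z in units of 6 degrees (1.0 is 6 degrees); "fingers": the closure, from 0 (fully open) to 1 (shut). In form: [{"dx": .., "dy": .., "dz": .., "wx": .., "wy": .., "wz": .., "fingers": ..}, ...]. A call has 1 to 5 rows; each row shifts and turns the commanded pose from where the row before left it, along the tool's axes as they then stand; what a row does not reach is not made up. A row lasts 1/8 s, in which the tool goes at most 62.5 mm and 10.7 degrees, less where a joint would pass 70% of its speed; a pose out of reach is approached as far as the arm can. A call with a number of a shift or a turn outside -1 to 1 is refused whole. A call with a gripper value outside its range is refused whole. The fingers move at their own pace and stop on an object; the grip force is fixed at half the most. Time passes only in rows, so rows that do not move let the fingers close. It gives the time, the measured TCP pose, the force and the opening at its end, in the units of the state.
- ctrl.read_state(): the state, without advancing time (a new reading comes with each control period).
- ctrl.get_image(name): name is "side" or "top" or "wrist"; returns the picture (400x640x3 uint8, red, green, blue); there is no depth.
- ctrl.camera_info(name): a dict with "fovy" (degrees; the focal length in pixels is half the picture's height over the tangent of half this angle, whatever the lens; pixels are square), "cx", "cy" (the principal point, pixels), "R" (3x3) and "t" (3): a world point X has camera coordinates R X + t. Camera axes: x right, y down, z forward; pixel columns grow to the right and rows downward; lengths in mm; the calibration is good to about 2 mm. The wrist camera is an equidistant fisheye: a pixel r from the principal point sees the ray r / f radians off the axis. A picture is of the moment at which its call begins: read the wrist's pose just before it. camera_info takes no time and is no camera call; for the wrist camera it gives the pose at the moment of the call.
- ctrl.finish_job(): hands the job in, once; it reports no verdict.
Trained networks look in the newest picture that a camera, given by its name, has taken for a name from the list of things; names that differ only in an ending like _2 or _b are one class to them, and where a whole thing is asked for, a point or a joint stands for the part that bears it (a point fixed in the world has none). Each returns a list of dicts, best first, with "conf" (0 to 1); they miss things now and then, are a little off and sometimes report something else, mostly with a low value. They report only what shows in the picture. A call takes as long as a camera call.
- ctrl.search_frame(label, camera): "extent" ([centre column, centre row, width, height] in pixels, round what is visible of it).
- ctrl.silhouettes(label, camera): "region" (400x640 bool, what is visible of it) and "extent" ([centre column, centre row, width, height] in pixels, round what is visible of it).
- ctrl.mark_of(label, camera): "point" ([column, row] in pixels: a listed point, or the origin of a listed thing).
The state is a dict: "clock": time; "qpos": joint angles; "qd": joint speeds; "tau": joint torques, N m; "eef_pos": TCP position; "tool_rot": TCP orientation; "force": force on the tool from outside, world axes, zero at the start; "torque": the same for the moment, N m; "width": finger opening in mm.
Only numpy, scipy, OpenCV 4.12 (cv2) and the standard library are available. Lean on these libraries where they do the work, as an engineer would, in place of code of your own. Each camera call takes 0.05 s, during which the arm holds its last target.

## Working session

There is one attempt and no reset: what is moved stays moved. The work goes in short steps, Python scripts to look and compute and a tool call to move; the robot and the scene stay as the last step left them, time stands still between calls to the robot, and variables do not carry over. Pictures are saved under pics/ and viewed, and the job is handed in when it is done.

Besides the shell and the picture viewer there is one more tool, called after ">>>" as a command line: name --argument value ..., lists and objects as JSON in quotes. servo_tool: Moves the arm, as the interface text tells. Its arguments: {"type":"object","properties":{"rows":{"type":"array"}},"required":["rows"]}

```bash
mkdir -p pics; cat > h.py <<'E'
import numpy as np, cv2
from cell import ctrl
def save(cam,n):
    im=ctrl.get_image(cam); cv2.imwrite('pics/'+n+'.png',im[:,:,::-1]); return im
def ray(cam,px,info=None):
    c=info or ctrl.camera_info(cam); R=np.array(c['R']);t=np.array(c['t'])
    f=200/np.tan(np.radians(c['fovy'])/2)
    u=np.array(px,float)-[c['cx'],c['cy']]
    if cam=='wrist':
        r=np.hypot(*u);th=r/f; d=np.array([*(u/max(r,1e-9)*np.sin(th)),np.cos(th)])
    else: d=np.array([u[0]/f,u[1]/f,1])
    return -R.T@t, R.T@d
def atz(cam,px,z,info=None):
    o,d=ray(cam,px,info); return o+d*(z-o[2])/d[2]
def proj(cam,X,info=None):
    c=info or ctrl.camera_info(cam); p=np.array(c['R'])@X+np.array(c['t'])
    f=200/np.tan(np.radians(c['fovy'])/2)
    if cam=='wrist':
        r=np.hypot(p[0],p[1]);th=np.arctan2(r,p[2]);return np.array([c['cx'],c['cy']])+f*th*p[:2]/max(r,1e-9)
    return np.array([c['cx'],c['cy']])+f*p[:2]/p[2]
E
python3 - <<'E'
from h import *
s=ctrl.read_state(); print(s)
for c in ['side','top','wrist']:
    save(c,c+'0'); i=ctrl.camera_info(c); print(c,i['fovy'],i['cx'],i['cy'],np.round(-np.array(i['R']).T@np.array(i['t'])),np.round(i['R'],2).tolist())
Z=dict(holder=0,plate_handle=33,plate=0,knob_grip=98,pointer_tip=64,marker_tab=63,lever_grip=83,bottle=0,small_bottle=0,beaker=0)
for c in ['top','side','wrist']:
  for k,z in Z.items():
    for m in ctrl.mark_of(k,c)[:2]:
        print(c,k,round(m['conf'],2),np.round(m['point'],1),np.round(atz(c,m['point'],z),1))
E
```

```text
{'clock': 0.0, 'qpos': array([-1.19383309,  0.6292946 ,  0.03845978,  1.5183846 , -0.02700188,
        0.99629014, -0.01999151]), 'qd': array([ 0.00124375,  0.00069055,  0.00073521,  0.00087158, -0.00083962,
       -0.00065691,  0.00109926]), 'tau': array([-6.21492363e-04, -5.63388598e+01,  1.22616693e+00, -1.93451107e+01,
        1.09734890e-02,  1.04847454e-02, -3.94516249e-06]), 'eef_pos': array([278.19921762, 586.76371756, 230.41749843]), 'tool_rot': array([-3.1248833 ,  1.56893812, -1.99685753]), 'force': array([ 0.23852368,  0.00914675, -0.34564848]), 'torque': array([-0.01020061, -0.00550029,  0.00497515]), 'width': 85.52751152553448}
side 54.79137696923381 315.718631217478 201.43863210172424 [498. 634. 869.] [[-0.98, -0.18, 0.0], [-0.14, 0.76, -0.63], [0.12, -0.62, -0.78]]
top 56.89079844114737 317.9285529834145 196.59422056343334 [ 449.    8. 1331.] [[0.0, -1.0, 0.03], [-0.99, -0.01, -0.13], [0.13, -0.03, -0.99]]
wrist 65.70646984690485 316.0187473086381 198.01316537605877 [208. 620. 373.] [[0.43, 0.9, -0.0], [0.86, -0.41, 0.3], [0.27, -0.13, -0.95]]
top holder 0.94 [364.2 2
[... 803 characters left out ...]
b_grip 0.61 [314.8 262.9] [581.9 196.9  98. ]
side knob_grip 0.52 [310.2 284. ] [582.  250.6  98. ]
side lever_grip 0.92 [345.2 264.5] [513.5 179.6  83. ]
side bottle 0.84 [254.7 219.4] [783.2  36.    0. ]
side small_bottle 0.85 [391.7 123.1] [ 432.6 -451.9   -0. ]
side small_bottle 0.65 [315.5 266.3] [588.9 150.7   0. ]
side beaker 0.71 [318.8 377.8] [532.8 412.1   0. ]
wrist plate 0.6 [147.2 392.3] [570.1  24.6   0. ]
wrist knob_grip 0.67 [159. 397.] [490.1 197.2  98. ]
wrist knob_grip 0.32 [287.9 345.9] [443.8 470.9  98. ]
wrist lever_grip 0.61 [158.7 395.5] [501.4 177.3  83. ]
wrist small_bottle 0.73 [ 29.8 361.4] [ 413.1 -428.5    0. ]
wrist beaker 0.58 [290.  349.8] [537.3 416.3   0. ]
```

```bash
python3 - <<'E'
import cv2
a=cv2.imread('pics/side0.png')
cv2.imwrite('pics/s_a.png',cv2.resize(a[130:330,220:420],(800,600)[:1]*2 if 0 else (600,600),interpolation=cv2.INTER_CUBIC))
a=cv2.imread('pics/top0.png')
cv2.imwrite('pics/t_a.png',cv2.resize(a[160:280,200:420],None,fx=3.6,fy=3.6,interpolation=cv2.INTER_CUBIC))
E
```

```text
(no output)
```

View pics/side0.png

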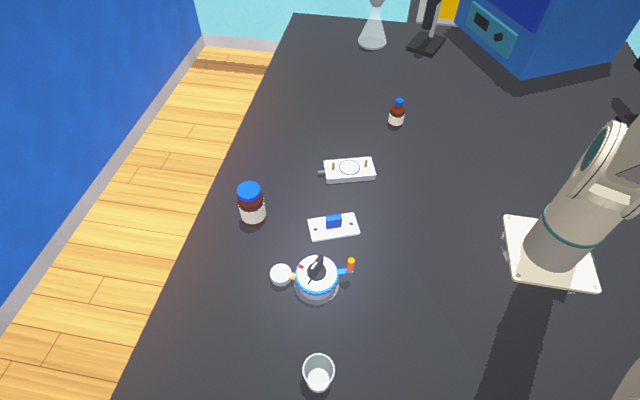

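View pics/s_a.png

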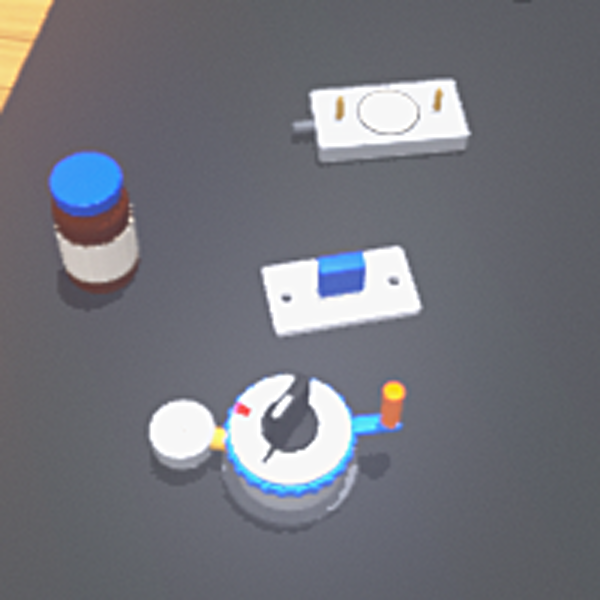

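View pics/t_a.png

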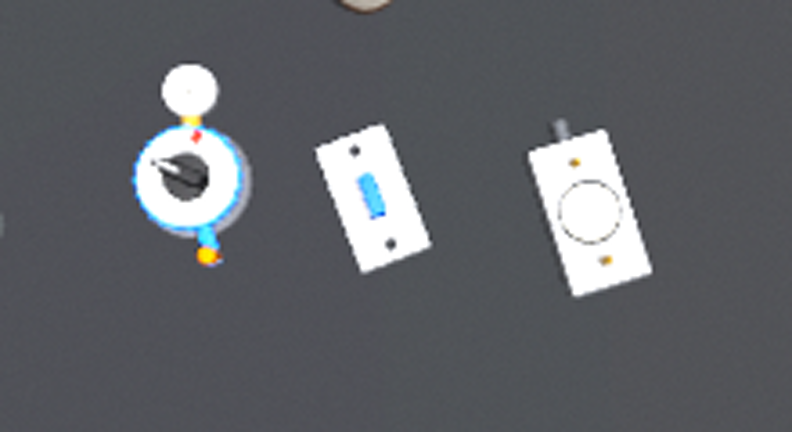

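View pics/wrist0.png

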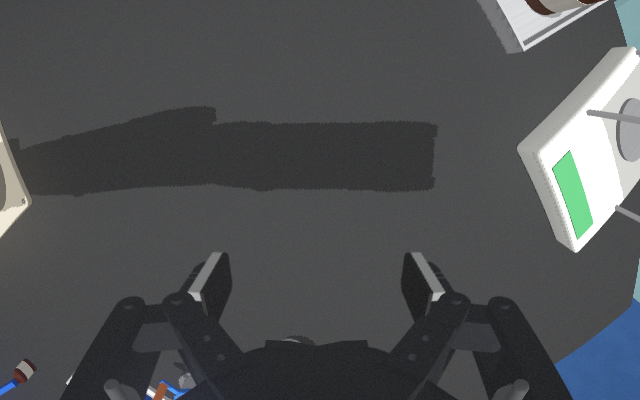

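The side view shows the plate at about (331,228), the holder at (349,171) and the regulator at (316,272), with the bottle clear of them at (252,203). The top view agrees. Next I compute poses.

```bash
cat >> h.py <<'E'
from scipy.spatial.transform import Rotation as Ro
def tool():
    s=ctrl.read_state(); return np.array(s['eef_pos']),Ro.from_euler('xyz',s['tool_rot']).as_matrix(),s
def plan(target,yawz,down=True):
    """target TCP pos, yawz: angle of the tool z axis in world xy. prints shift in tool axes (750mm units) and turn (6 deg units)"""
    p,R,s=tool()
    zc=np.array([np.cos(yawz),np.sin(yawz),0]); 
    if zc@R[:,2]<0: zc=-zc
    xc=np.array([0,0,-1.]); Rt=np.stack([xc,np.cross(zc,xc),zc],1)
    w=Ro.from_matrix(R.T@Rt).as_rotvec()
    print('t',round(s['clock'],2),'p',np.round(p,1),'F',np.round(s['force'],1),'w',round(s['width'],1),'\n R',np.round(R,3).tolist())
    print(' shift tool/750',np.round(R.T@(np.array(target)-p)/750,4),'mm world',np.round(np.array(target)-p,1),'turn/6deg',np.round(np.degrees(w)/6,3))
    return Rt
E
python3 - <<'E'
from h import *
T=lambda x,y:(x/3.6+200,y/3.6+160)
S=lambda x,y:(x/3+220,y/3+130)
def pr(n,c,px,z): print(n,c,np.round(atz(c,px,z),1))
for n,z,t,s in [('hole1',10,(355,150),(286,297)),('hole2',10,(391,243),(393,281)),('pin1',54,(574,162),(340,98)),('pin2',54,(606,260),(439,90)),('handletop',50,(371,195),(341,258)),('lever',100,(207,255),(394,389)),('tab',63,(196,136),(241,409)),('scale',63,(189,178),(291,430)),]:
    pr(n,'top',T(*t),z);pr(n,'side',S(*s),z)
plan([565,28,300],0)
print(ctrl.camera_info('wrist'))
E
```

```text
hole1 top [608.8  37.5  10. ]
hole1 side [609.4  43.8  10. ]
hole2 top [516.2   1.   10. ]
hole2 side [516.6   8.3  10. ]
pin1 top [ 593.1 -175.8   54. ]
pin1 side [ 595.4 -170.8   54. ]
pin2 top [ 498.5 -205.5   54. ]
pin2 side [ 500.5 -200.    54. ]
handletop top [560.3  20.8  50. ]
handletop side [564.2  21.   50. ]
lever top [499.9 170.4 100. ]
lever side [501.1 174.3 100. ]
tab top [614.9 188.5  63. ]
tab side [617.6 192.4  63. ]
scale top [574.5 194.1  63. ]
scale side [575.4 203.4  63. ]
t 1.65 p [278.5 587.3 231.3] F [-0.2  0.  -0.5] w 85.4 
 R [[-0.0, -0.904, 0.428], [0.0, 0.428, 0.904], [-1.0, 0.0, 0.0]]
 shift tool/750 [-0.0916 -0.6648 -0.5102] mm world [ 286.5 -559.3   68.7] turn/6deg [10.772 -0.    -0.   ]
{'fovy': 65.70646984690485, 'cx': 316.0187473086381, 'cy': 198.01316537605877, 'R': array([[ 4.28650599e-01,  9.03470064e-01, -7.12331223e-04],
       [ 8.60762819e-01, -4.08148386e-01,  3.04141850e-01],
       [ 2.74492319e-01, -1.30983734e-01, -9.52626489e-01]]), 't': array([-649.77881776,  -39.64565189,  379.94886785])}
```

```bash
cat >> h.py <<'E'
def rows(target,yawz,n,fing=None):
    p,R,s=tool()
    zc=np.array([np.cos(yawz),np.sin(yawz),0])
    if zc@R[:,2]<0: zc=-zc
    xc=np.array([0,0,-1.]); Rt=np.stack([xc,np.cross(zc,xc),zc],1)
    w=Ro.from_matrix(R.T@Rt).as_rotvec()/n
    d=(np.array(target,float)-p)/n; Rc=R
    print('t',round(s['clock'],2),'p',np.round(p,1),'|step|mm',round(np.linalg.norm(d),1),'deg',round(np.degrees(np.linalg.norm(w)),1))
    for k in range(n):
        print(np.round(Rc.T@d/750,4).tolist(),np.round(np.degrees(w)/6,3).tolist())
        Rc=Rc@Ro.from_rotvec(w).as_matrix()
E
python3 - <<'E'
from h import *
rows([562,23,225],1.943,11)
E
```

```text
t 1.65 p [278.5 587.3 231.3] |step|mm 57.4 deg 4.2
[0.0008, -0.0604, -0.0471] [-0.708, 0.0, -0.0]
[0.0008, -0.0567, -0.0514] [-0.708, 0.0, -0.0]
[0.0008, -0.0528, -0.0555] [-0.708, 0.0, -0.0]
[0.0008, -0.0485, -0.0592] [-0.708, 0.0, -0.0]
[0.0008, -0.044, -0.0627] [-0.708, 0.0, -0.0]
[0.0008, -0.0392, -0.0657] [-0.708, 0.0, -0.0]
[0.0008, -0.0342, -0.0685] [-0.708, 0.0, -0.0]
[0.0008, -0.0291, -0.0708] [-0.708, 0.0, -0.0]
[0.0008, -0.0238, -0.0728] [-0.708, 0.0, -0.0]
[0.0008, -0.0183, -0.0743] [-0.708, 0.0, -0.0]
[0.0008, -0.0128, -0.0755] [-0.708, 0.0, -0.0]
```

>>> servo_tool --rows '[{"dx": 0.001,"dy": -0.06,"dz": -0.047,"wx": -0.71},{"dx": 0.001,"dy": -0.057,"dz": -0.051,"wx": -0.71},{"dx": 0.001,"dy": -0.053,"dz": -0.056,"wx": -0.71},{"dx": 0.001,"dy": -0.048,"dz": -0.059,"wx": -0.71},{"dx": 0.001,"dy": -0.044,"dz": -0.063,"wx": -0.71}]'

```text
schema error: expected keys dx, dy, dz, wx, wy, wz, fingers
```

>>> servo_tool --rows '[{"dx": 0.001,"dy": -0.039,"dz": -0.066,"wx": -0.71},{"dx": 0.001,"dy": -0.034,"dz": -0.069,"wx": -0.71},{"dx": 0.001,"dy": -0.029,"dz": -0.071,"wx": -0.71},{"dx": 0.001,"dy": -0.024,"dz": -0.073,"wx": -0.71},{"dx": 0.001,"dy": -0.018,"dz": -0.074,"wx": -0.71}]'

```text
schema error: expected keys dx, dy, dz, wx, wy, wz, fingers
```

>>> servo_tool --rows '[{"dx": 0.001,"dy": -0.013,"dz": -0.076,"wx": -0.71},{"dx": 0}]'

```text
schema error: expected keys dx, dy, dz, wx, wy, wz, fingers
```

```bash
python3 - <<'E'
from h import *
p,R,s=tool();i=ctrl.camera_info('wrist');save('wrist','w1');print(s['clock'],p,np.round(R,3).tolist(),s['force'])
np.save('w1.npy',i,allow_pickle=True)
for k,z in [('plate_handle',33),('plate',0),('holder',0),('knob_grip',98),('lever_grip',83),('pointer_tip',64),('marker_tab',63)]:
    for m in ctrl.mark_of(k,'wrist')[:1]: print(k,round(m['conf'],2),np.round(m['point'],1),np.round(atz('wrist',m['point'],z,i),1))
E
```

```text
1.65 [278.45283068 587.34482652 231.29131008] [[-0.0, -0.904, 0.428], [0.0, 0.428, 0.904], [-1.0, 0.0, 0.0]] [-0.19826873  0.01286067 -0.45955014]
plate 0.45 [145.1 392.1] [568.6  18.2   0. ]
lever_grip 0.59 [159.2 395.2] [500.8 179.3  83. ]
```

View pics/w1.png

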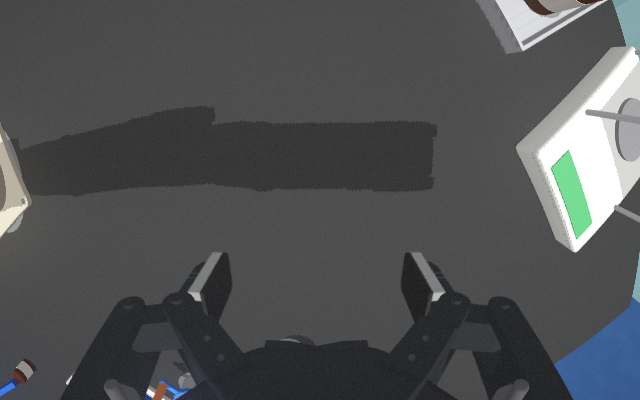

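The calls were refused because every row needs all seven keys. The arm hasn't moved and the picture is unchanged.

>>> servo_tool --rows '[{"dx": 0.001,"dy": -0.06,"dz": -0.047,"wx": -0.71,"wy": 0,"wz": 0,"fingers": 0},{"dx": 0.001,"dy": -0.057,"dz": -0.051,"wx": -0.71,"wy": 0,"wz": 0,"fingers": 0},{"dx": 0.001,"dy": -0.053,"dz": -0.056,"wx": -0.71,"wy": 0,"wz": 0,"fingers": 0},{"dx": 0.001,"dy": -0.048,"dz": -0.059,"wx": -0.71,"wy": 0,"wz": 0,"fingers": 0},{"dx": 0.001,"dy": -0.044,"dz": -0.063,"wx": -0.71,"wy": 0,"wz": 0,"fingers": 0}]'

```text
clock: 2.68
eef_pos: [408.1, 329.3, 227.8]
tool_rot: [-0.936, 1.57, 0.566]
force: [0.2, -1.3, -0.5]
width: 85.4
```

>>> servo_tool --rows '[{"dx": 0.001,"dy": -0.039,"dz": -0.066,"wx": -0.71,"wy": 0,"wz": 0,"fingers": 0},{"dx": 0.001,"dy": -0.034,"dz": -0.069,"wx": -0.71,"wy": 0,"wz": 0,"fingers": 0},{"dx": 0.001,"dy": -0.029,"dz": -0.071,"wx": -0.71,"wy": 0,"wz": 0,"fingers": 0},{"dx": 0.001,"dy": -0.024,"dz": -0.073,"wx": -0.71,"wy": 0,"wz": 0,"fingers": 0},{"dx": 0.001,"dy": -0.018,"dz": -0.074,"wx": -0.71,"wy": 0,"wz": 0,"fingers": 0}]'

```text
clock: 3.3
eef_pos: [537.1, 72.1, 224.1]
tool_rot: [-1.594, 1.57, 0.279]
force: [1.5, 0.2, -0.1]
width: 85.6
```

>>> servo_tool --rows '[{"dx": 0.001,"dy": -0.013,"dz": -0.076,"wx": -0.71,"wy": 0,"wz": 0,"fingers": 0},{"dx": 0,"dy": 0,"dz": 0,"wx": 0,"wy": 0,"wz": 0,"fingers": 0}]'

```text
clock: 3.55
eef_pos: [564.1, 15.6, 222.8]
tool_rot: [-3.141, 1.567, -1.205]
force: [-1.6, 0.1, -0.3]
width: 85.6
```

```bash
python3 - <<'E'
from h import *
p,R,s=tool();i=ctrl.camera_info('wrist');save('wrist','w2');print(s['clock'],p,np.round(R,3).tolist(),s['force'])
np.save('w2.npy',i,allow_pickle=True)
for k,z in [('plate_handle',33),('plate',0),('holder',0),('knob_grip',98),('lever_grip',83),('pointer_tip',64),('marker_tab',63)]:
    for m in ctrl.mark_of(k,'wrist')[:1]: print(k,round(m['conf'],2),np.round(m['point'],1),np.round(atz('wrist',m['point'],z,i),1))
E
```

```text
3.55 [564.09089107  15.5561663  222.82066934] [[0.001, -0.934, -0.357], [-0.003, -0.357, 0.934], [-1.0, -0.0, -0.003]] [-1.60934646  0.0835019  -0.30977346]
plate_handle 0.84 [324.4 179.1] [566.9  25.5  33. ]
plate 0.66 [324.3 167.7] [561.3  24.    0. ]
holder 0.67 [168.   98.3] [ 544.6 -191.6    0. ]
knob_grip 0.92 [470.4 258.9] [576. 197.  98.]
lever_grip 0.85 [482.1 185.6] [501. 176.  83.]
pointer_tip 0.65 [472.9 270.7] [600.1 237.1  64. ]
marker_tab 0.65 [470.1 261.9] [590.8 226.4  63. ]
```

View pics/w2.png

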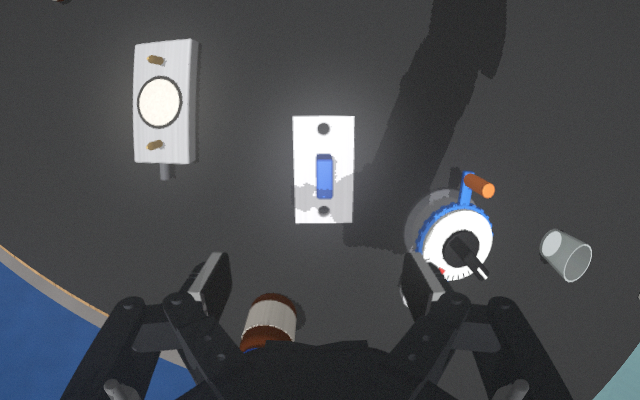

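The plate lies at about (323,170) with holes at (323,129) and (323,211). The holder is at (165,100), with pins at (156,60) and (155,146). I refine these in zoomed crops.

```bash
python3 - <<'E'
from h import *
a=cv2.imread('pics/w2.png')
L=cv2.resize(a[30:170,120:210],None,fx=4,fy=4,interpolation=cv2.INTER_CUBIC)
M=cv2.resize(a[105:235,275:375],None,fx=4,fy=4,interpolation=cv2.INTER_CUBIC)
c=np.zeros((560,760,3),np.uint8);c[:L.shape[0],:360]=L;c[:520,360:760]=M;cv2.imwrite('pics/w2z.png',c)
i=np.load('w2.npy',allow_pickle=True).item()
# plate blob corners
for lab in ['plate','holder']:
    for m in ctrl.silhouettes(lab,'wrist')[:1]:
        r=cv2.minAreaRect(np.argwhere(m['region'])[:,::-1].astype(np.float32)); print(lab,m['conf'],m['extent'],r)
E
```

```text
plate 0.63 [165.8, 107.4, 68.0, 140.4] ((163.75860595703125, 108.65646362304688), (63.23023986816406, 140.68104553222656), 1.432096242904663)
holder 0.56 [164.7, 109.3, 63.7, 142.0] ((165.0, 109.0), (140.0, 64.0), 90.0)
```

View pics/w2z.png

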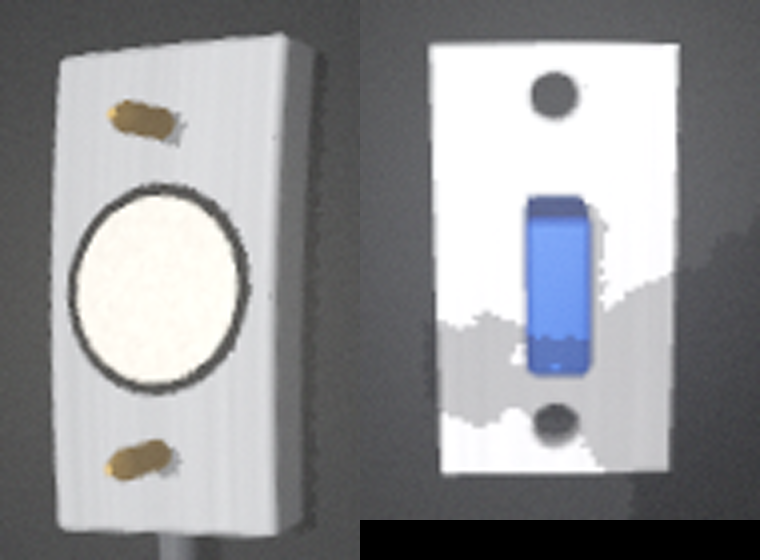

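```bash
python3 - <<'E'
from h import *
i=np.load('w2.npy',allow_pickle=True).item()
P=lambda l:np.array([atz('wrist',((x-360)/4+275,y/4+105),z,i) for x,y,z in l])
H=lambda l:np.array([atz('wrist',(x/4+120,y/4+30),z,i) for x,y,z in l])
def rep(n,a,b): d=a-b;print(n,'mid',np.round((a+b)/2,1),'len',round(np.hypot(*d[:2]),1),'ang',round(np.arctan2(d[1],d[0]),3))
h=P([(554,96,10),(556,425,10)]);rep('holes',h[1],h[0])
c=P([(430,44,10),(679,44,10),(668,471,10),(442,473,10)]);print('plate corners mean',c.mean(0).round(1));rep('long',(c[2]+c[3])/2,(c[0]+c[1])/2)
t=P([(527,218,50),(588,218,50),(590,340,50),(527,338,50)]);print('handle top',t.mean(0).round(1))
p=H([(173,122,25),(168,458,25)]);rep('pinbase',p[1],p[0])
p=H([(113,112,53.5),(110,470,53.5)]);rep('pintip',p[1],p[0])
p=H([(159,289,25)]);print('ring',p.round(1))
c=H([(62,58,25),(286,33,25),(277,532,25),(60,528,25)]);print('corners',c.mean(0).round(1));rep('long',(c[2]+c[3])/2,(c[0]+c[1])/2)
E
```

```text
holes mid [563.6  24.1  10. ] len 99.6 ang 0.377
plate corners mean [563.8  24.1  10. ]
long mid [563.8  24.1  10. ] len 130.5 ang 0.372
handle top [558.7  22.   50. ]
pinbase mid [ 548.1 -186.1   25. ] len 101.1 ang 0.297
pintip mid [ 548.7 -190.3   53.5] len 100.6 ang 0.298
ring [[ 548.4 -188.8   25. ]]
corners [ 548.  -189.2   25. ]
long mid [ 548.  -189.2   25. ] len 147.3 ang 0.301
```

```bash
python3 - <<'E'
from h import *
rows([563.7,24.1,60],1.945,3)
E
```

```text
t 4.05 p [562.2  23.2 223.2] |step|mm 54.4 deg 0.0
[0.0725, -0.0008, 0.0001] [0.007, 0.0, 0.0]
[0.0725, -0.0008, 0.0001] [0.007, 0.0, 0.0]
[0.0725, -0.0008, 0.0001] [0.007, 0.0, 0.0]
```

>>> servo_tool --rows '[{"dx": 0.072,"dy": -0.001,"dz": 0,"wx": 0,"wy": 0,"wz": 0,"fingers": 0},{"dx": 0.072,"dy": -0.001,"dz": 0,"wx": 0,"wy": 0,"wz": 0,"fingers": 0},{"dx": 0.072,"dy": 0,"dz": 0,"wx": 0,"wy": 0,"wz": 0,"fingers": 0},{"dx": 0.02,"dy": 0,"dz": 0,"wx": 0,"wy": 0,"wz": 0,"fingers": 0},{"dx": 0,"dy": 0,"dz": 0,"wx": 0,"wy": 0,"wz": 0,"fingers": 0}]'

```text
clock: 4.68
eef_pos: [563.7, 23.1, 46.0]
tool_rot: [1.244, 1.57, -3.093]
force: [0.6, 0.2, -1.0]
width: 85.3
```

```bash
python3 - <<'E'
from h import *
i=ctrl.camera_info('wrist');save('wrist','w3');plan([563.7,24.1,16],1.945)
np.save('w3.npy',i,allow_pickle=True)
E
```

```text
t 4.72 p [564.7  23.2  47.2] F [-0.9  0.1  0.6] w 85.3 
 R [[0.002, -0.93, -0.367], [0.0, -0.367, 0.93], [-1.0, -0.002, -0.0]]
 shift tool/750 [0.0416 0.0009 0.0017] mm world [ -1.    0.9 -31.2] turn/6deg [ 0.01  -0.004  0.016]
```

View pics/w3.png

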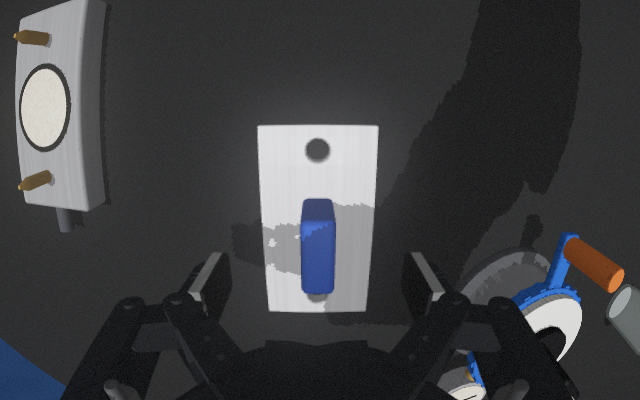

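The handle, at columns 301–335, is centred between the pads (230 and 403). I descend the last 31 mm and close.

>>> servo_tool --rows '[{"dx": 0.03,"dy": 0.001,"dz": 0.001,"wx": 0,"wy": 0,"wz": 0,"fingers": 0},{"dx": 0.011,"dy": 0,"dz": 0,"wx": 0,"wy": 0,"wz": 0,"fingers": 0.3},{"dx": 0,"dy": 0,"dz": 0,"wx": 0,"wy": 0,"wz": 0,"fingers": 0.6},{"dx": 0,"dy": 0,"dz": 0,"wx": 0,"wy": 0,"wz": 0,"fingers": 1},{"dx": 0,"dy": 0,"dz": 0,"wx": 0,"wy": 0,"wz": 0,"fingers": 1}]'

```text
clock: 5.35
eef_pos: [563.6, 23.4, 16.3]
tool_rot: [-1.828, 1.569, 0.117]
force: [0.3, -0.7, 4.8]
width: 17.0
```

>>> servo_tool --rows '[{"dx": 0,"dy": 0,"dz": 0,"wx": 0,"wy": 0,"wz": 0,"fingers": 1},{"dx": 0,"dy": 0,"dz": 0,"wx": 0,"wy": 0,"wz": 0,"fingers": 1},{"dx": 0,"dy": 0,"dz": 0,"wx": 0,"wy": 0,"wz": 0,"fingers": 1}]'

```text
clock: 5.72
eef_pos: [563.5, 23.4, 16.3]
tool_rot: [-1.846, 1.569, 0.1]
force: [-0.5, -0.1, 6.0]
width: 17.2
```

```bash
python3 - <<'E'
from h import *
plan([563.7,24.1,16],1.945)
rows([548.3,-188.5,110],1.571+.300,5)
E
```

```text
t 5.72 p [563.5  23.4  16.3] F [-0.5 -0.1  6. ] w 17.2 
 R [[0.002, -0.931, -0.366], [0.0, -0.366, 0.931], [-1.0, -0.002, -0.0]]
 shift tool/750 [ 0.0004 -0.0006  0.0008] mm world [ 0.2  0.7 -0.3] turn/6deg [ 0.008 -0.004  0.016]
t 5.72 p [563.5  23.4  16.3] |step|mm 46.4 deg 0.9
[-0.025, 0.0244, -0.0511] [0.143, -0.001, 0.003]
[-0.025, 0.0237, -0.0515] [0.143, -0.001, 0.003]
[-0.025, 0.0229, -0.0518] [0.143, -0.001, 0.003]
[-0.025, 0.0221, -0.0521] [0.143, -0.001, 0.003]
[-0.025, 0.0214, -0.0525] [0.143, -0.001, 0.003]
```

>>> servo_tool --rows '[{"dx": -0.03,"dy": 0,"dz": 0,"wx": 0,"wy": 0,"wz": 0,"fingers": 1},{"dx": -0.05,"dy": 0,"dz": 0,"wx": 0,"wy": 0,"wz": 0,"fingers": 1},{"dx": -0.045,"dy": 0.012,"dz": -0.026,"wx": 0.07,"wy": 0,"wz": 0,"fingers": 1},{"dx": 0,"dy": 0.024,"dz": -0.051,"wx": 0.14,"wy": 0,"wz": 0,"fingers": 1},{"dx": 0,"dy": 0.024,"dz": -0.051,"wx": 0.14,"wy": 0,"wz": 0,"fingers": 1}]'

```text
clock: 6.35
eef_pos: [554.3, -83.4, 109.2]
tool_rot: [1.628, 1.571, -2.746]
force: [0.5, -0.9, -4.6]
width: 17.3
```

>>> servo_tool --rows '[{"dx": 0,"dy": 0.023,"dz": -0.052,"wx": 0.14,"wy": 0,"wz": 0,"fingers": 1},{"dx": 0,"dy": 0.022,"dz": -0.052,"wx": 0.14,"wy": 0,"wz": 0,"fingers": 1},{"dx": 0,"dy": 0.01,"dz": -0.026,"wx": 0.08,"wy": 0,"wz": 0,"fingers": 1},{"dx": 0,"dy": 0,"dz": 0,"wx": 0,"wy": 0,"wz": 0,"fingers": 1},{"dx": 0,"dy": 0,"dz": 0,"wx": 0,"wy": 0,"wz": 0,"fingers": 1}]'

```text
clock: 6.98
eef_pos: [547.2, -185.6, 108.8]
tool_rot: [-0.089, 1.569, 1.785]
force: [0.4, 1.0, -4.9]
width: 17.0
```

```bash
python3 - <<'E'
from h import *
plan([548.3,-188.5,75],1.571+.3)
i=ctrl.camera_info('wrist');np.save('w4.npy',i,allow_pickle=True);save('wrist','w4');save('top','t4');save('side','s4')
a=cv2.imread('pics/s4.png');b=cv2.imread('pics/t4.png')
c=np.hstack([cv2.resize(a[110:210,290:420],None,fx=3,fy=3,interpolation=3),cv2.resize(b[170:270,310:440],None,fx=3,fy=3,interpolation=3)]);cv2.imwrite('pics/z4.png',c)
E
```

```text
t 6.97 p [ 547.2 -185.6  108.8] F [ 0.4  1.  -4.9] w 17.0 
 R [[-0.0, -0.954, -0.298], [0.002, -0.298, 0.954], [-1.0, -0.0, 0.002]]
 shift tool/750 [ 0.045  -0.0002 -0.0042] mm world [  1.1  -2.9 -33.8] turn/6deg [0.026 0.02  0.002]
```

View pics/w4.png

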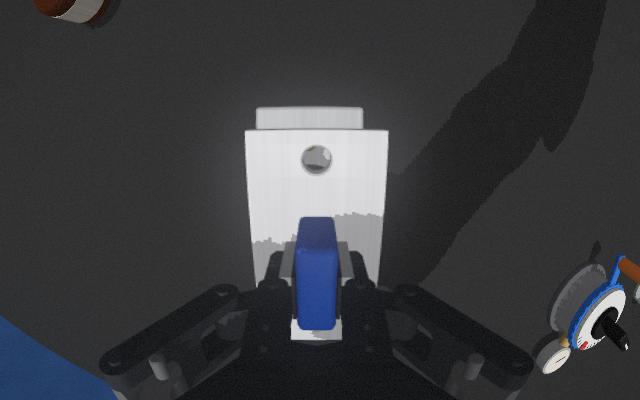

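View pics/z4.png

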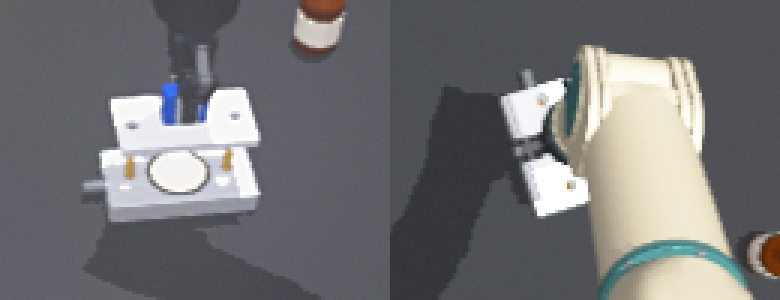

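The wrist view shows the plate level above the holder. A hole is at (316,160) with the pin just showing, and the side view also shows the pins below the holes. I zoom in to measure hole-to-pin offsets.

```bash
python3 - <<'E'
from h import *
a=cv2.imread('pics/w4.png');s=cv2.imread('pics/s4.png')
A=cv2.resize(a[100:190,235:400],None,fx=4.8,fy=4.8,interpolation=3)[:, :790]
cv2.imwrite('pics/w4z.png',A)
cv2.imwrite('pics/s4z.png',cv2.resize(s[130:190,315:382],None,fx=9,fy=9,interpolation=3))
E
```

```text
(no output)
```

View pics/w4z.png

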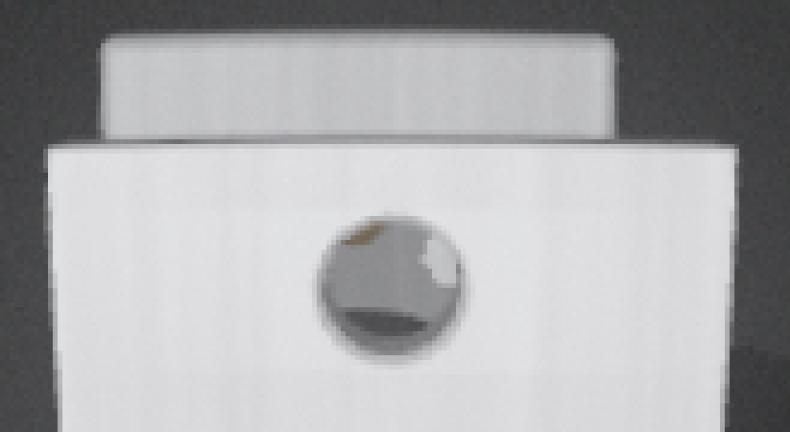

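View pics/s4z.png

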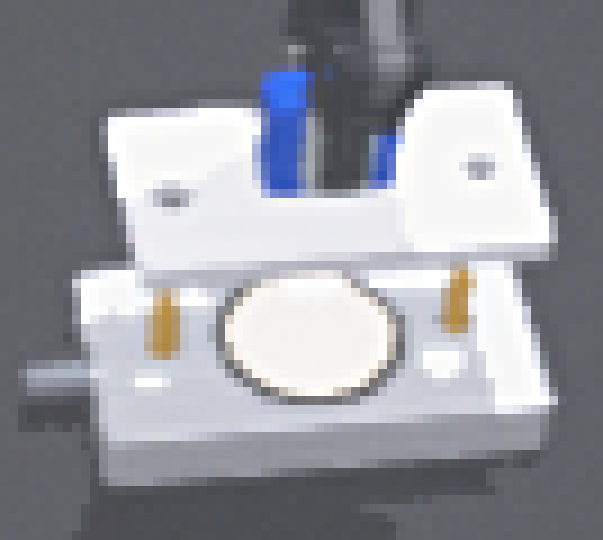

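```bash
python3 - <<'E'
from h import *
i=np.load('w4.npy',allow_pickle=True).item()
p,R,s=tool();print(p,s['clock'])
W=lambda x,y,z:atz('wrist',(x/4.8+235,y/4.8+100),z,i)
S=lambda x,y,z:atz('side',(x/9+315,y/9+130),z)
pz=p[2]-16.3+10
h=W(391,285,pz);pe=(W(47,147,pz)+W(738,147,pz))/2;he=(W(102,38,25)+W(615,38,25))/2
l=lambda v:np.round(R.T@v,1)
print('wrist hole-TCP',l(h-p),'plate edge-TCP',l(pe-p),'holder edge-TCP',l(he-p))
print('widths',np.linalg.norm(W(47,147,pz)-W(738,147,pz)),np.linalg.norm(W(102,38,25)-W(615,38,25)))
for zt in(53,25):
  xs=((164,292),(461,268)) if zt==53 else ((164,354),(457,331))
  b=[S(*q,zt) for q in xs]
  a=[S(170,197,pz),S(481,166,pz)]
  print('side hole-pin err(tool)',[l(u-v) for u,v in zip(a,b)],'holes ang',np.arctan2(*(a[0]-a[1])[1::-1]),'pins',np.arctan2(*(b[0]-b[1])[1::-1]),np.linalg.norm(a[0]-a[1]),np.linalg.norm(b[0]-b[1]))
  print(' side plate-TCP',l((a[0]+a[1])/2-p),'pins-TCP',l((b[0]+b[1])/2-p))
E
```

```text
[ 547.38658353 -185.889536    108.98254163] 7.125
wrist hole-TCP [ 6.3 50.2  0.4] plate edge-TCP [ 6.3 64.8  0.5] holder edge-TCP [84.  74.4 -4.5]
widths 69.89111620407176 77.66786487257004
side hole-pin err(tool) [array([-49.7,  -0.9,   7.1]), array([-49.7,   0.5,   4.2])] holes ang 0.327126148308838 pins 0.2978850461540856 100.90633167902794 99.45568645257325
 side plate-TCP [ 6.3 -0.8  4. ] pins-TCP [56.  -0.6 -1.7]
side hole-pin err(tool) [array([-77.7,  -1.7,   5.7]), array([-77.7,  -0.7,   2.2])] holes ang 0.327126148308838 pins 0.2930062406060483 100.90633167902794 99.80333989823114
 side plate-TCP [ 6.3 -0.8  4. ] pins-TCP [84.   0.4 -0. ]
```

>>> servo_tool --rows '[{"dx": 0.02,"dy": 0,"dz": -0.003,"wx": 0,"wy": 0,"wz": 0,"fingers": 1},{"dx": 0.02,"dy": 0,"dz": -0.002,"wx": 0,"wy": 0.02,"wz": 0,"fingers": 1},{"dx": 0.002,"dy": 0,"dz": 0,"wx": 0,"wy": 0,"wz": 0,"fingers": 1},{"dx": 0,"dy": 0,"dz": 0,"wx": 0,"wy": 0,"wz": 0,"fingers": 1},{"dx": 0,"dy": 0,"dz": 0,"wx": 0,"wy": 0,"wz": 0,"fingers": 1}]'

```text
clock: 7.75
eef_pos: [548.5, -191.7, 77.8]
tool_rot: [-2.873, 1.568, -1.002]
force: [-0.0, 0.1, -4.4]
width: 17.3
```

```bash
python3 - <<'E'
from h import *
plan([548.3,-188.5,75],1.571+.3)
i=ctrl.camera_info('wrist');np.save('w5.npy',i,allow_pickle=True);a=save('wrist','w5');s=save('side','s5')
A=cv2.resize(a[100:190,235:400],None,fx=4.8,fy=4.8,interpolation=3)[:, :790]
cv2.imwrite('pics/w5z.png',A[:,:,::-1])
cv2.imwrite('pics/s5z.png',cv2.resize(s[130:190,315:382],None,fx=9,fy=9,interpolation=3)[:,:,::-1])
E
```

```text
t 7.75 p [ 548.5 -191.7   77.8] F [-0.   0.1 -4.4] w 17.3 
 R [[0.001, -0.955, -0.296], [-0.002, -0.296, 0.955], [-1.0, -0.001, -0.002]]
 shift tool/750 [ 0.0038 -0.001   0.0042] mm world [-0.2  3.2 -2.8] turn/6deg [ 0.005 -0.023  0.006]
```

View pics/w5z.png

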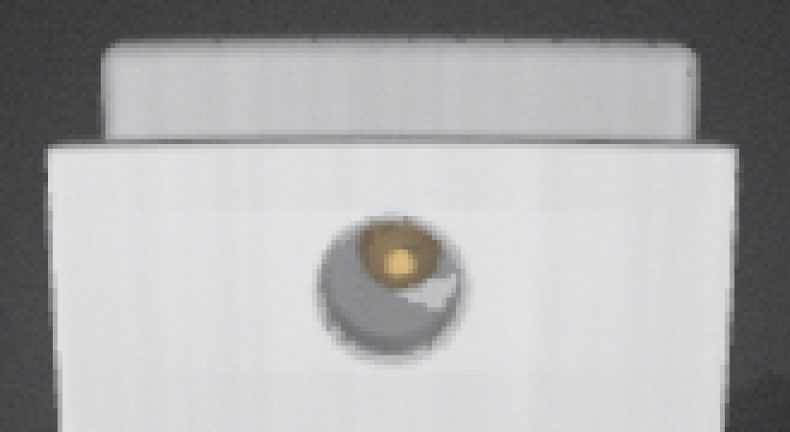

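View pics/s5z.png

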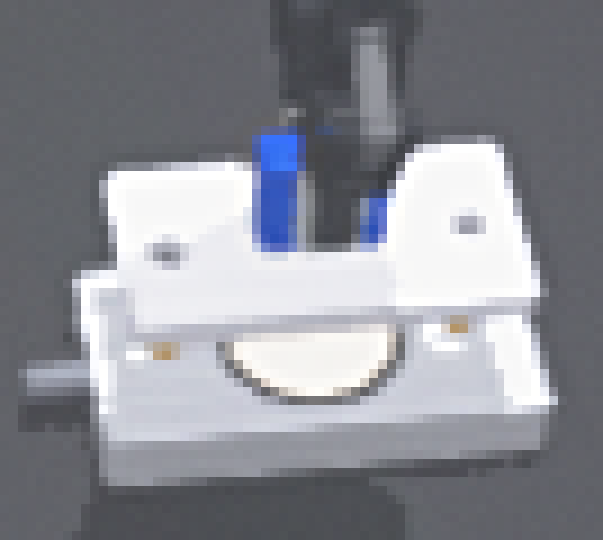

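The wrist zoom shows the brass pin tip at (400,263) inside the hole centred at (391,285). I convert those to lateral offsets.

```bash
python3 - <<'E'
from h import *
i=np.load('w5.npy',allow_pickle=True).item()
p,R,s=tool();print(p,s['clock'])
W=lambda x,y,z:atz('wrist',(x/4.8+235,y/4.8+100),z,i)
pz=p[2]-16.3+10;l=lambda v:np.round(R.T@v,1)
print('hole',l(W(391,285,pz)-p),'pin tip',l(W(400,263,55)-p))
print('plate edge',l((W(47,147,pz)+W(738,147,pz))/2-p),'holder edge',l((W(102,45,25)+W(698,45,25))/2-p))
S=lambda x,y,z:atz('side',(x/9+315,y/9+130),z)
print('side',[l(S(*q,pz)-p) for q in((168,253),(469,223))],[l(S(*q,35)-p) for q in((165,352),(458,327))])
E
```

```text
[ 548.46640781 -191.70033621   77.93811548] 7.85
hole [ 6.3 50.   0. ] pin tip [22.9 49.5  1.1]
plate edge [ 6.3 64.7  0.2] holder edge [52.9 74.   1.3]
side [array([  6.3, -50.5,   4.9]), array([ 6.3, 49.6,  2.5])] [array([ 42.9, -51.5,  14.3]), array([42.9, 47.4, 14.1])]
```

>>> servo_tool --rows '[{"dx": 0.006,"dy": -0.0006,"dz": 0.0014,"wx": 0,"wy": 0,"wz": 0,"fingers": 1},{"dx": 0.006,"dy": 0,"dz": 0,"wx": 0,"wy": 0,"wz": 0,"fingers": 1},{"dx": 0.008,"dy": 0,"dz": 0,"wx": 0,"wy": 0,"wz": 0,"fingers": 1},{"dx": 0.008,"dy": 0,"dz": 0,"wx": 0,"wy": 0,"wz": 0,"fingers": 1},{"dx": 0,"dy": 0,"dz": 0,"wx": 0,"wy": 0,"wz": 0,"fingers": 1}]'

```text
clock: 8.48
eef_pos: [547.8, -190.4, 55.8]
tool_rot: [2.387, 1.569, -2.025]
force: [-0.1, 0.3, -4.2]
width: 17.1
```

>>> servo_tool --rows '[{"dx": 0.006,"dy": 0,"dz": 0,"wx": 0,"wy": 0,"wz": 0,"fingers": 1},{"dx": 0.006,"dy": 0,"dz": 0,"wx": 0,"wy": 0,"wz": 0,"fingers": 1},{"dx": 0.004,"dy": 0,"dz": 0,"wx": 0,"wy": 0,"wz": 0,"fingers": 1},{"dx": 0.003,"dy": 0,"dz": 0,"wx": 0,"wy": 0,"wz": 0,"fingers": 1},{"dx": 0,"dy": 0,"dz": 0,"wx": 0,"wy": 0,"wz": 0,"fingers": 1}]'

```text
clock: 9.1
eef_pos: [548.2, -190.5, 42.1]
tool_rot: [2.995, 1.569, -1.417]
force: [-0.2, -0.0, -4.9]
width: 17.4
```

>>> servo_tool --rows '[{"dx": 0.001,"dy": 0,"dz": 0,"wx": 0,"wy": 0,"wz": 0,"fingers": 1},{"dx": 0.001,"dy": 0,"dz": 0,"wx": 0,"wy": 0,"wz": 0,"fingers": 1},{"dx": 0,"dy": 0,"dz": 0,"wx": 0,"wy": 0,"wz": 0,"fingers": 1}]'

```text
clock: 9.48
eef_pos: [548.4, -190.7, 41.3]
tool_rot: [-2.992, 1.568, -1.121]
force: [-2.3, -0.1, 2.8]
width: 17.5
```

The force went from -4.9 to +2.8 N at exactly the seated height, so the plate is down. Now I release, rise and look.

>>> servo_tool --rows '[{"dx": 0,"dy": 0,"dz": 0,"wx": 0,"wy": 0,"wz": 0,"fingers": 0.5},{"dx": 0,"dy": 0,"dz": 0,"wx": 0,"wy": 0,"wz": 0,"fingers": 0.2},{"dx": 0,"dy": 0,"dz": 0,"wx": 0,"wy": 0,"wz": 0,"fingers": 0},{"dx": -0.02,"dy": 0,"dz": 0,"wx": 0,"wy": 0,"wz": 0,"fingers": 0},{"dx": -0.06,"dy": 0,"dz": 0,"wx": 0,"wy": 0,"wz": 0,"fingers": 0}]'

```text
clock: 10.1
eef_pos: [546.7, -189.9, 100.3]
tool_rot: [1.462, 1.567, -2.95]
force: [-0.3, -0.6, -0.1]
width: 85.7
```

>>> servo_tool --rows '[{"dx": -0.07,"dy": 0,"dz": 0,"wx": 0,"wy": 0,"wz": 0,"fingers": 0},{"dx": -0.07,"dy": 0,"dz": 0,"wx": 0,"wy": 0,"wz": 0,"fingers": 0},{"dx": 0,"dy": 0,"dz": 0,"wx": 0,"wy": 0,"wz": 0,"fingers": 0},{"dx": 0,"dy": 0,"dz": 0,"wx": 0,"wy": 0,"wz": 0,"fingers": 0}]'

```text
clock: 10.6
eef_pos: [547.8, -190.3, 206.3]
tool_rot: [-3.077, 1.568, -1.206]
force: [-0.5, -0.6, 0.3]
width: 85.3
```

```bash
python3 - <<'E'
from h import *
i=ctrl.camera_info('wrist');np.save('w6.npy',i,allow_pickle=True);a=save('wrist','w6');s=save('side','s6');p,R,st=tool();print(p,st['clock'],st['width'])
cv2.imwrite('pics/c6.png',np.hstack([cv2.resize(a[90:290,240:400],None,fx=2.5,fy=2.5,interpolation=3),cv2.resize(s[140:195,315:385],None,fx=5,fy=500/55,interpolation=3)])[:,:,::-1])
E
```

```text
[ 547.19163176 -190.0024173   204.77983571] 10.7 85.26415452398194
```

View pics/w6.png

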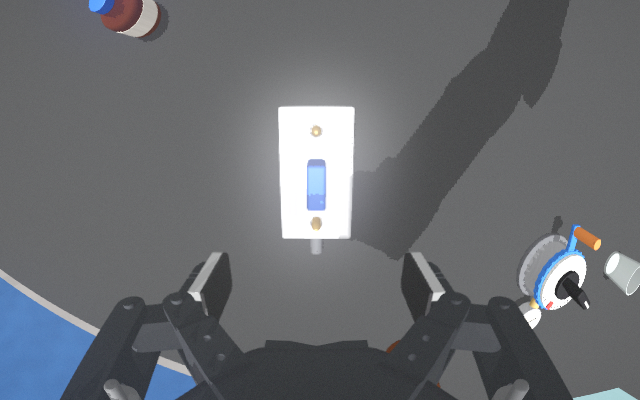

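View pics/c6.png

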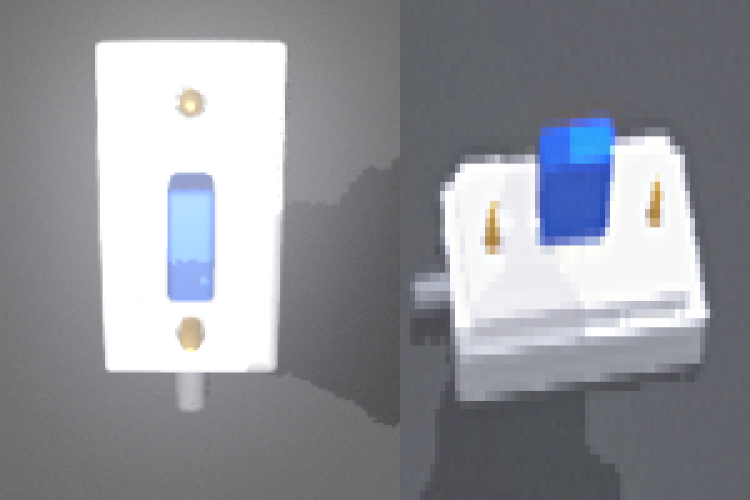

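The plate is seated with both pins through the holes, at (316,131) and (316,224), and it looks level in the side view. Next is the regulator.

```bash
python3 - <<'E'
from h import *
print(np.round(ctrl.read_state()['qpos'],2))
rows([576,197,225],2.67,7)
E
```

```text
[ 0.4   0.56 -0.18  1.75  0.13  0.85  2.04]
t 10.7 p [ 547.2 -190.   204.8] |step|mm 55.5 deg 6.5
[-0.004, -0.0271, 0.0688] [-1.089, 0.0, -0.003]
[-0.004, -0.0347, 0.0652] [-1.089, 0.0, -0.003]
[-0.0039, -0.0419, 0.0609] [-1.089, 0.0, -0.003]
[-0.0039, -0.0486, 0.0557] [-1.089, 0.0, -0.003]
[-0.0039, -0.0546, 0.0498] [-1.089, 0.0, -0.003]
[-0.0039, -0.0599, 0.0433] [-1.089, 0.0, -0.003]
[-0.0039, -0.0645, 0.0362] [-1.089, 0.0, -0.003]
```

>>> servo_tool --rows '[{"dx": -0.004,"dy": -0.027,"dz": 0.069,"wx": -0.96,"wy": 0,"wz": 0,"fingers": 0},{"dx": -0.004,"dy": -0.034,"dz": 0.066,"wx": -0.96,"wy": 0,"wz": 0,"fingers": 0},{"dx": -0.004,"dy": -0.04,"dz": 0.062,"wx": -0.96,"wy": 0,"wz": 0,"fingers": 0},{"dx": -0.004,"dy": -0.046,"dz": 0.058,"wx": -0.96,"wy": 0,"wz": 0,"fingers": 0},{"dx": -0.004,"dy": -0.052,"dz": 0.053,"wx": -0.96,"wy": 0,"wz": 0,"fingers": 0}]'

```text
clock: 11.32
eef_pos: [567.3, 88.4, 218.9]
tool_rot: [1.624, 1.568, -2.281]
force: [0.9, 0.3, 0.1]
width: 85.1
```

>>> servo_tool --rows '[{"dx": -0.004,"dy": -0.057,"dz": 0.047,"wx": -0.96,"wy": 0,"wz": 0,"fingers": 0},{"dx": -0.004,"dy": -0.061,"dz": 0.041,"wx": -0.96,"wy": 0,"wz": 0,"fingers": 0},{"dx": 0,"dy": 0,"dz": 0,"wx": -0.96,"wy": 0,"wz": 0,"fingers": 0},{"dx": 0,"dy": 0,"dz": 0,"wx": 0,"wy": 0,"wz": 0,"fingers": 0},{"dx": 0,"dy": 0,"dz": 0,"wx": 0,"wy": 0,"wz": 0,"fingers": 0}]'

```text
clock: 11.95
eef_pos: [576.4, 195.6, 225.0]
tool_rot: [1.704, 1.567, -1.907]
force: [1.0, -0.5, -1.0]
width: 85.6
```

```bash
python3 - <<'E'
from h import *
plan([576,197,225],2.67)
i=ctrl.camera_info('wrist');np.save('w7.npy',i,allow_pickle=True);a=save('wrist','w7')
for k,z in [('knob_grip',98),('lever_grip',83),('pointer_tip',64),('marker_tab',63)]:
    for m in ctrl.mark_of(k,'wrist')[:1]: print(k,round(m['conf'],2),np.round(m['point'],1),np.round(atz('wrist',m['point'],z,i),1))
cv2.imwrite('pics/w7z.png',cv2.resize(a[110:300,230:430],None,fx=3.15,fy=3.15,interpolation=3)[:,:,::-1])
E
```

```text
t 11.95 p [576.4 195.6 225. ] F [ 1.  -0.5 -1. ] w 85.6 
 R [[-0.001, -0.452, -0.892], [-0.003, -0.892, 0.452], [-1.0, 0.003, -0.0]]
 shift tool/750 [ 0.     -0.0014  0.0013] mm world [-0.4  1.4 -0. ] turn/6deg [ 0.023 -0.004 -0.033]
knob_grip 0.7 [318.3 198.2] [578.3 203.3  98. ]
lever_grip 0.83 [379.  131.9] [501.  175.5  83. ]
pointer_tip 0.94 [317.5 223.2] [596.1 237.3  64. ]
marker_tab 0.68 [279.7 192. ] [615.5 189.3  63. ]
```

View pics/w7.png

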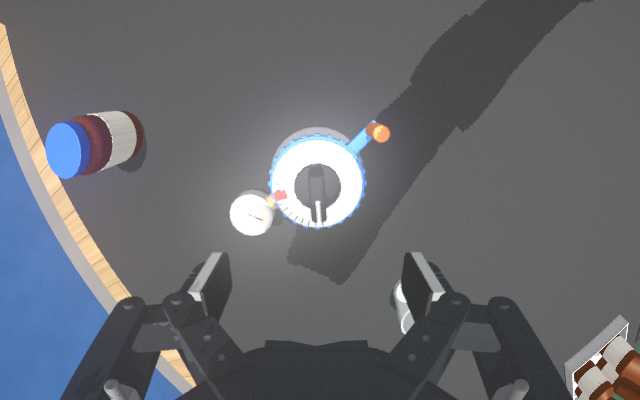

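View pics/w7z.png

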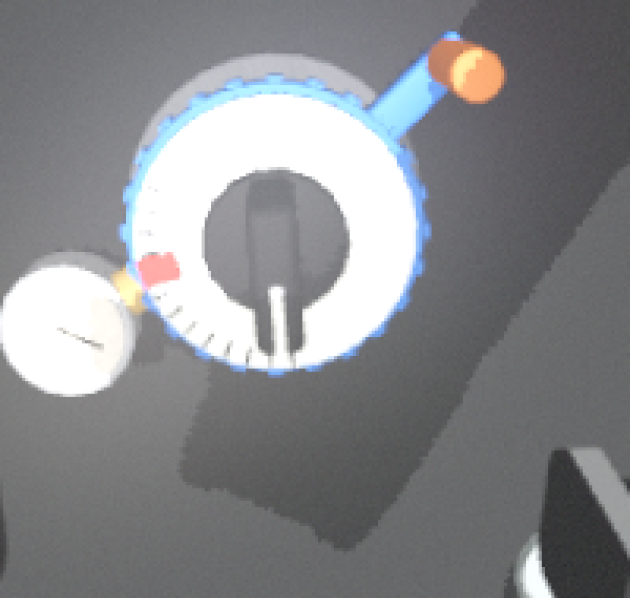

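```bash
python3 - <<'E'
from h import *
i=np.load('w7.npy',allow_pickle=True).item()
a=cv2.imread('pics/w7.png')
W=lambda x,y,z:atz('wrist',(x/3.15+230,y/3.15+110),z,i)
# disc edge points at z=63
E=np.array([W(x,y,63)[:2] for x,y in [(133,235),(417,235),(275,91),(272,371),(180,132),(372,132)]])
A=np.c_[2*E,np.ones(len(E))];s=np.linalg.lstsq(A,(E**2).sum(1),rcond=None)[0];c=s[:2];print('axis',c.round(1),'r',np.sqrt(s[2]+c@c).round(1))
for n,x,y,z in [('tab',159,270,63),('line near',277,290,112),('line far',281,364,75),('lever',478,76,100),('bar c',274,250,112),('gauge',67,330,39),('base',275,240,70)]:
    v=W(x,y,z);d=v[:2]-c;print(n,v.round(1),'r',np.hypot(*d).round(1),'ang',np.arctan2(d[1],d[0]).round(3))
E
```

```text
axis [577.7 200.6] r 46.4
tab [616.7 193.2  63. ] r 39.7 ang -0.188
line near [578.2 202.3 112. ] r 1.8 ang 1.263
line far [593.8 236.4  75. ] r 39.3 ang 1.149
lever [502.  175.4 100. ] r 79.7 ang -2.82
bar c [573.8 191.7 112. ] r 9.7 ang -1.984
gauge [664.  203.1  39. ] r 86.4 ang 0.029
base [577.3 199.6  70. ] r 1.0 ang -1.915
```

>>> servo_tool --rows '[{"dx": 0.06,"dy": -0.006,"dz": 0.0013,"wx": -0.1,"wy": 0,"wz": 0,"fingers": 0},{"dx": 0.06,"dy": 0,"dz": 0,"wx": 0,"wy": 0,"wz": 0,"fingers": 0},{"dx": 0.05,"dy": 0,"dz": 0,"wx": 0,"wy": 0,"wz": 0,"fingers": 0},{"dx": 0,"dy": 0,"dz": 0,"wx": 0,"wy": 0,"wz": 0,"fingers": 0},{"dx": 0,"dy": 0,"dz": 0,"wx": 0,"wy": 0,"wz": 0,"fingers": 0}]'

```text
clock: 12.82
eef_pos: [578.8, 201.8, 99.9]
tool_rot: [-3.03, 1.568, -0.344]
force: [-0.6, -0.6, 0.0]
width: 85.0
```

```bash
python3 - <<'E'
from h import *
plan([577.5,200,82],2.69)
i=ctrl.camera_info('wrist');np.save('w8.npy',i,allow_pickle=True);a=save('wrist','w8')
E
```

```text
t 12.82 p [578.8 201.8  99.9] F [-0.6 -0.6  0. ] w 85.0 
 R [[0.003, -0.44, -0.898], [-0.001, -0.898, 0.44], [-1.0, -0.0, -0.003]]
 shift tool/750 [0.0239 0.003  0.0006] mm world [ -1.3  -1.8 -17.9] turn/6deg [-0.039 -0.027  0.003]
```

View pics/w8.png

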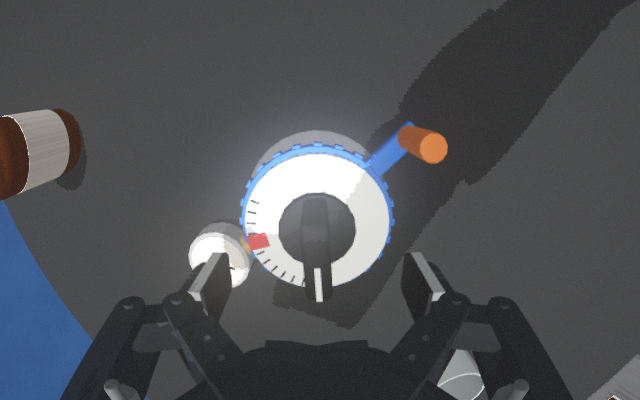

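>>> servo_tool --rows '[{"dx": 0.024,"dy": 0.002,"dz": 0,"wx": 0,"wy": 0,"wz": 0,"fingers": 0},{"dx": 0,"dy": 0,"dz": 0,"wx": 0,"wy": 0,"wz": 0,"fingers": 0.4},{"dx": 0,"dy": 0,"dz": 0,"wx": 0,"wy": 0,"wz": 0,"fingers": 0.7},{"dx": 0,"dy": 0,"dz": 0,"wx": 0,"wy": 0,"wz": 0,"fingers": 1},{"dx": 0,"dy": 0,"dz": 0,"wx": 0,"wy": 0,"wz": 0,"fingers": 1}]'

```text
clock: 13.5
eef_pos: [577.7, 199.9, 80.9]
tool_rot: [2.761, 1.568, -0.836]
force: [-0.7, 0.3, 8.3]
width: 13.6
```

```bash
python3 - <<'E'
from h import *
i=np.load('w8.npy',allow_pickle=True).item()
W=lambda x,y,z:atz('wrist',(x,y),z,i)
E=np.array([W(x,y,63)[:2] for x,y in [(245,222),(391,222),(317,152),(318,288),(262,178),(372,178)]])
A=np.c_[2*E,np.ones(len(E))];s=np.linalg.lstsq(A,(E**2).sum(1),rcond=None)[0];c=s[:2];print('axis',c.round(1),'r',np.sqrt(s[2]+c@c).round(1))
for n,x,y,z in [('tab',258,242,63),('line near',317.5,268,112),('line end',319.5,298,112),('lever',434,148,100)]:
    v=W(x,y,z);d=v[:2]-c;print(n,v.round(1),'r',np.hypot(*d).round(1),'ang',np.arctan2(d[1],d[0]).round(3))
d=W(319.5,298,112)-W(317.5,268,112);print('line dir',np.arctan2(d[1],d[0]))
plan([577.5,200,80],2.69); print(ctrl.read_state()['qpos'].round(2),ctrl.read_state()['torque'].round(2))
E
```

```text
axis [577.3 200.5] r 46.3
tab [616.9 193.4  63. ] r 40.3 ang -0.177
line near [578.  201.3 112. ] r 1.1 ang 0.938
line end [585.  218.1 112. ] r 19.2 ang 1.16
lever [502.2 174.8 100. ] r 79.4 ang -2.812
line dir 1.1735591517353545
t 13.5 p [577.7 199.9  80.9] F [-0.7  0.3  8.3] w 13.6 
 R [[0.002, -0.44, -0.898], [-0.002, -0.898, 0.44], [-1.0, 0.001, -0.002]]
 shift tool/750 [0.0012 0.     0.0003] mm world [-0.2  0.1 -0.9] turn/6deg [-0.035 -0.023 -0.009]
[-0.18  0.78 -0.33  1.75  0.38  0.68  1.97] [ 0.27  0.53 -0.08]
```

The knob is gripped (width 13.6 mm). About 74° clockwise is needed, so I turn 66° and then look.

>>> servo_tool --rows '[{"dx": 0,"dy": 0,"dz": 0,"wx": 1,"wy": 0,"wz": 0,"fingers": 1},{"dx": 0,"dy": 0,"dz": 0,"wx": 1,"wy": 0,"wz": 0,"fingers": 1},{"dx": 0,"dy": 0,"dz": 0,"wx": 1,"wy": 0,"wz": 0,"fingers": 1},{"dx": 0,"dy": 0,"dz": 0,"wx": 1,"wy": 0,"wz": 0,"fingers": 1},{"dx": 0,"dy": 0,"dz": 0,"wx": 1,"wy": 0,"wz": 0,"fingers": 1}]'

```text
clock: 14.12
eef_pos: [577.5, 200.1, 81.0]
tool_rot: [-3.042, 1.569, -0.883]
force: [0.2, -0.8, 1.4]
width: 13.3
```

>>> servo_tool --rows '[{"dx": 0,"dy": 0,"dz": 0,"wx": 1,"wy": 0,"wz": 0,"fingers": 1},{"dx": 0,"dy": 0,"dz": 0,"wx": 1,"wy": 0,"wz": 0,"fingers": 1},{"dx": 0,"dy": 0,"dz": 0,"wx": 1,"wy": 0,"wz": 0,"fingers": 1},{"dx": 0,"dy": 0,"dz": 0,"wx": 1,"wy": 0,"wz": 0,"fingers": 1},{"dx": 0,"dy": 0,"dz": 0,"wx": 1,"wy": 0,"wz": 0,"fingers": 1}]'

```text
clock: 14.75
eef_pos: [577.3, 200.4, 80.9]
tool_rot: [-2.511, 1.569, -0.875]
force: [0.1, 0.3, 0.9]
width: 13.0
```

>>> servo_tool --rows '[{"dx": 0,"dy": 0,"dz": 0,"wx": 1,"wy": 0,"wz": 0,"fingers": 1},{"dx": 0,"dy": 0,"dz": 0,"wx": 0,"wy": 0,"wz": 0,"fingers": 1},{"dx": 0,"dy": 0,"dz": 0,"wx": 0,"wy": 0,"wz": 0,"fingers": 1}]'

```text
clock: 15.12
eef_pos: [577.4, 200.4, 80.9]
tool_rot: [-2.352, 1.569, -0.816]
force: [0.7, 1.6, 3.8]
width: 13.6
```

```bash
python3 - <<'E'
from h import *
plan([577.5,200,80],2.69-1.295); print(ctrl.read_state()['torque'].round(2))
i=ctrl.camera_info('wrist');np.save('w9.npy',i,allow_pickle=True);a=save('wrist','w9')
cv2.imwrite('pics/w9z.png',cv2.resize(a[130:350,220:420],None,fx=2.7,fy=2.7,interpolation=3)[:,:,::-1])
E
```

```text
t 15.12 p [577.4 200.4  80.9] F [0.7 1.6 3.8] w 13.6 
 R [[0.001, -0.999, 0.035], [-0.001, 0.035, 0.999], [-1.0, -0.001, -0.001]]
 shift tool/750 [ 0.0013 -0.0002 -0.0005] mm world [ 0.1 -0.4 -0.9] turn/6deg [ 1.348 -0.011  0.013]
[ 0.19  0.21 -0.02]
```

View pics/w9z.png

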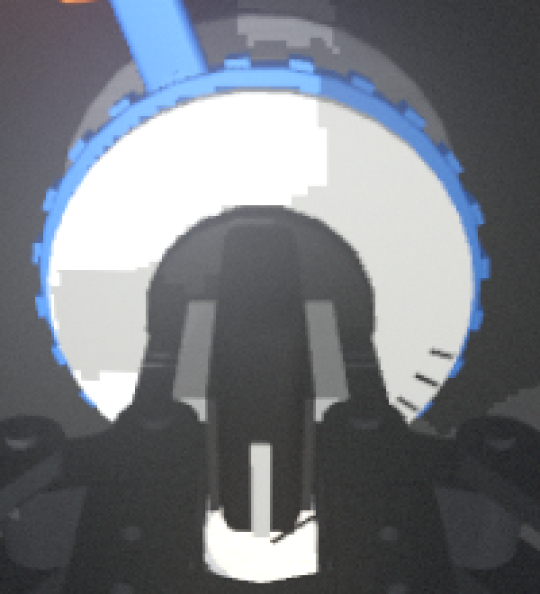

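>>> servo_tool --rows '[{"dx": 0,"dy": 0,"dz": 0,"wx": 0.8,"wy": 0,"wz": 0,"fingers": 1},{"dx": 0,"dy": 0,"dz": 0,"wx": 0.65,"wy": 0,"wz": 0,"fingers": 1},{"dx": 0,"dy": 0,"dz": 0,"wx": 0,"wy": 0,"wz": 0,"fingers": 1},{"dx": 0,"dy": 0,"dz": 0,"wx": 0,"wy": 0,"wz": 0,"fingers": 1}]'

```text
clock: 15.68
eef_pos: [577.3, 200.5, 80.9]
tool_rot: [-2.124, 1.569, -0.74]
force: [-1.4, 0.8, 5.4]
width: 13.2
```

>>> servo_tool --rows '[{"dx": 0,"dy": 0,"dz": 0,"wx": 0,"wy": 0,"wz": 0,"fingers": 0.6},{"dx": 0,"dy": 0,"dz": 0,"wx": 0,"wy": 0,"wz": 0,"fingers": 0.2},{"dx": 0,"dy": 0,"dz": 0,"wx": 0,"wy": 0,"wz": 0,"fingers": 0},{"dx": -0.03,"dy": 0,"dz": 0,"wx": 0,"wy": 0,"wz": 0,"fingers": 0},{"dx": -0.07,"dy": 0.02,"dz": 0,"wx": 0,"wy": 0,"wz": 0,"fingers": 0}]'

```text
clock: 16.3
eef_pos: [561.4, 201.6, 154.0]
tool_rot: [2.654, 1.565, -2.247]
force: [1.1, -0.5, 0.7]
width: 85.3
```

>>> servo_tool --rows '[{"dx": -0.05,"dy": 0.02,"dz": 0,"wx": 0,"wy": 0,"wz": 0,"fingers": 0},{"dx": 0,"dy": 0,"dz": 0,"wx": 0,"wy": 0,"wz": 0,"fingers": 0},{"dx": 0,"dy": 0,"dz": 0,"wx": 0,"wy": 0,"wz": 0,"fingers": 0}]'

```text
clock: 16.68
eef_pos: [547.4, 205.4, 192.5]
tool_rot: [-2.929, 1.568, -1.546]
force: [-0.2, 0.0, -1.1]
width: 85.4
```

```bash
python3 - <<'E'
from h import *
plan([577.5,200,80],2.69-1.295)
i=ctrl.camera_info('wrist');np.save('w10.npy',i,allow_pickle=True);a=save('wrist','w10')
cv2.imwrite('pics/w10z.png',cv2.resize(a[90:330,200:440],None,fx=2.5,fy=2.5,interpolation=3)[:,:,::-1])
for k,z in [('pointer_tip',64),('marker_tab',63),('lever_grip',83)]:
    for m in ctrl.mark_of(k,'wrist')[:1]: print(k,round(m['conf'],2),np.round(m['point'],1),np.round(atz('wrist',m['point'],z,i),1))
E
```

```text
t 16.68 p [547.4 205.4 192.5] F [-0.2  0.  -1.1] w 85.4 
 R [[0.0, -0.982, 0.187], [-0.003, 0.187, 0.982], [-1.0, -0.001, -0.002]]
 shift tool/750 [ 0.15   -0.0407  0.0008] mm world [  30.1   -5.4 -112.5] turn/6deg [-0.119 -0.024  0.005]
pointer_tip 0.66 [317.  259.9] [619.7 192.1  64. ]
marker_tab 0.46 [270.9 148.3] [503.2 172.4  63. ]
lever_grip 0.97 [269.6 149.5] [501.6 174.7  83. ]
```

View pics/w10z.png

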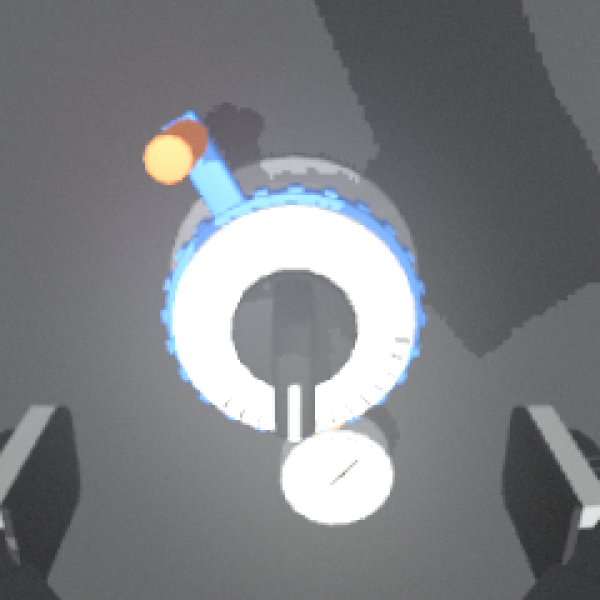

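The pointer covers the tab from this viewpoint. I check the fixed cameras.

```bash
python3 - <<'E'
from h import *
a=save('top','t11');s=save('side','s11')
cv2.imwrite('pics/c11.png',np.hstack([cv2.resize(a[185:245,220:290],None,fx=5.6,fy=5.6,interpolation=3),cv2.resize(s[245:305,280:350],None,fx=5.6,fy=5.6,interpolation=3)])[:,:,::-1])
E
```

```text
(no output)
```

View pics/c11.png

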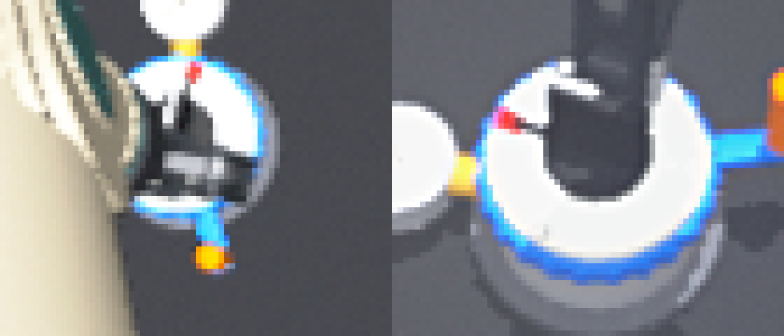

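Both fixed views show the pointer running into the red tab: top at (192,78), side at (515,122). I take one better wrist view from over the pointer to confirm it precisely.

>>> servo_tool --rows '[{"dx": 0,"dy": -0.07,"dz": 0,"wx": 0,"wy": 0,"wz": 0,"fingers": 0},{"dx": 0,"dy": -0.07,"dz": 0,"wx": 0,"wy": 0,"wz": 0,"fingers": 0},{"dx": 0,"dy": -0.04,"dz": 0,"wx": 0,"wy": 0,"wz": 0,"fingers": 0},{"dx": 0,"dy": 0,"dz": 0,"wx": 0,"wy": 0,"wz": 0,"fingers": 0},{"dx": 0,"dy": 0,"dz": 0,"wx": 0,"wy": 0,"wz": 0,"fingers": 0}]'

```text
clock: 17.6
eef_pos: [679.1, 180.8, 192.3]
tool_rot: [2.623, 1.568, -2.277]
force: [0.1, -0.0, -0.9]
width: 85.4
```

```bash
python3 - <<'E'
from h import *
print(tool()[0])
i=ctrl.camera_info('wrist');np.save('w12.npy',i,allow_pickle=True);a=save('wrist','w12')
cv2.imwrite('pics/w12z.png',cv2.resize(a[0:160,220:420],None,fx=3.75,fy=3.75,interpolation=3)[:,:,::-1])
E
```

```text
[679.10463335 180.80597645 192.27146055]
```

View pics/w12z.png

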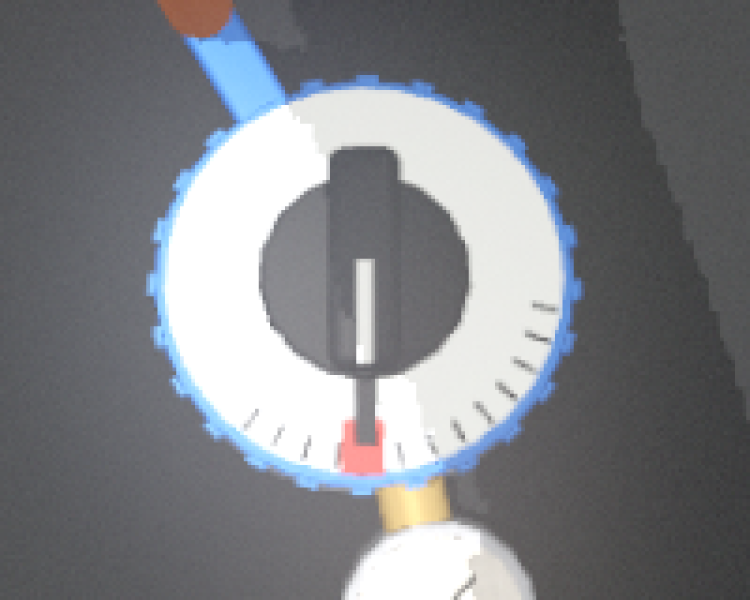

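The pointer at x=366 is on the red tab centred at x=362, under 1 mm off. Now the lever.

```bash
python3 - <<'E'
from h import *
rows([501.6,174.7,130],1.897,5)
E
```

```text
t 17.65 p [678.9 181.2 192.6] |step|mm 37.6 deg 5.9
[0.0168, 0.0461, -0.0105] [-0.981, -0.003, -0.003]
[0.0168, 0.047, -0.0057] [-0.981, -0.003, -0.003]
[0.0167, 0.0473, -0.0009] [-0.981, -0.003, -0.003]
[0.0167, 0.0471, 0.004] [-0.981, -0.003, -0.003]
[0.0167, 0.0465, 0.0088] [-0.981, -0.003, -0.003]
```

>>> servo_tool --rows '[{"dx": 0,"dy": 0.046,"dz": -0.01,"wx": -0.98,"wy": 0,"wz": 0,"fingers": 0},{"dx": 0,"dy": 0.047,"dz": -0.006,"wx": -0.98,"wy": 0,"wz": 0,"fingers": 0},{"dx": 0.01,"dy": 0.047,"dz": -0.001,"wx": -0.98,"wy": 0,"wz": 0,"fingers": 0},{"dx": 0.03,"dy": 0.047,"dz": 0.004,"wx": -0.98,"wy": 0,"wz": 0,"fingers": 0},{"dx": 0.043,"dy": 0.047,"dz": 0.009,"wx": -0.98,"wy": 0,"wz": 0,"fingers": 0}]'

```text
clock: 18.27
eef_pos: [501.7, 175.1, 131.6]
tool_rot: [-2.054, 1.568, -0.154]
force: [0.0, 0.5, -1.0]
width: 85.4
```

>>> servo_tool --rows '[{"dx": 0,"dy": 0,"dz": 0,"wx": 0,"wy": 0,"wz": 0,"fingers": 0},{"dx": 0,"dy": 0,"dz": 0,"wx": 0,"wy": 0,"wz": 0,"fingers": 0},{"dx": 0,"dy": 0,"dz": 0,"wx": 0,"wy": 0,"wz": 0,"fingers": 0}]'

```text
clock: 18.65
eef_pos: [504.6, 174.7, 131.8]
tool_rot: [-2.192, 1.567, -0.297]
force: [-0.1, 0.0, 0.1]
width: 85.4
```

```bash
python3 - <<'E'
from h import *
plan([501.6,174.7,68],1.897)
i=ctrl.camera_info('wrist');np.save('w13.npy',i,allow_pickle=True);a=save('wrist','w13')
for k,z in [('lever_grip',83)]:
    for m in ctrl.mark_of(k,'wrist')[:1]: print(k,round(m['conf'],2),np.round(m['point'],1),np.round(atz('wrist',m['point'],z,i),1))
E
```

```text
t 18.65 p [504.6 174.7 131.8] F [-0.1  0.   0.1] w 85.4 
 R [[0.003, -0.948, -0.319], [-0.001, -0.319, 0.948], [-1.0, -0.003, -0.002]]
 shift tool/750 [0.085  0.0041 0.0014] mm world [ -3.   -0.  -63.8] turn/6deg [-0.019 -0.02   0.028]
lever_grip 0.98 [320.7 217. ] [500.4 176.3  83. ]
```

View pics/w13.png

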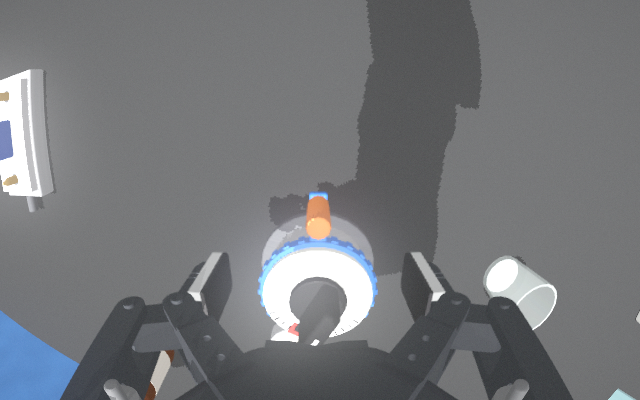

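The lever at (318,217) is centred between the jaws. I lower and grip it.

>>> servo_tool --rows '[{"dx": 0.045,"dy": 0.003,"dz": 0.001,"wx": 0,"wy": 0,"wz": 0,"fingers": 0},{"dx": 0.04,"dy": 0.001,"dz": 0,"wx": 0,"wy": 0,"wz": 0,"fingers": 0.2},{"dx": 0,"dy": 0,"dz": 0,"wx": 0,"wy": 0,"wz": 0,"fingers": 0.5},{"dx": 0,"dy": 0,"dz": 0,"wx": 0,"wy": 0,"wz": 0,"fingers": 1},{"dx": 0,"dy": 0,"dz": 0,"wx": 0,"wy": 0,"wz": 0,"fingers": 1}]'

```text
clock: 19.38
eef_pos: [501.0, 174.2, 68.4]
tool_rot: [-2.245, 1.568, -0.349]
force: [-1.1, -2.6, 13.5]
width: 14.5
```

```bash
python3 - <<'E'
from h import *
p,R,s=tool();print(p,s['width'],s['force'].round(1),np.round(R,3).tolist(),s['qpos'].round(2))
C=np.array([577.4,200.3]);d=p[:2]-C;r=np.hypot(*d);a0=np.arctan2(d[1],d[0]);print('r',r,'ang',a0)
n=14;tot=1.24;st=tot/n
Rc=R;pos=p.copy()
for k in range(n):
    a=a0-st*(k+1);t=np.array([*(C+80*np.array([np.cos(a),np.sin(a)])),p[2]])
    print(k,np.round(Rc.T@(t-pos)/750,4),'wx',round(np.degrees(st)/6,3)); pos=t;Rc=Rc@Ro.from_rotvec([st,0,0]).as_matrix()
print(pos)
E
```

```text
[501.02807654 174.2169452   68.38299851] 14.536589387715674 [-1.1 -2.6 13.5] [[0.003, -0.948, -0.319], [-0.001, -0.319, 0.948], [-1.0, -0.002, -0.002]] [-0.34  0.7  -0.08  1.98  0.12  0.45  1.39]
r 80.70313773477677 ang -2.8124862382096474
0 [-0.     -0.0013  0.0094] wx 0.846
1 [-0.     -0.0004  0.0094] wx 0.846
2 [-0.     -0.0004  0.0094] wx 0.846
3 [-0.     -0.0004  0.0094] wx 0.846
4 [-0.     -0.0004  0.0094] wx 0.846
5 [-0.     -0.0004  0.0094] wx 0.846
6 [-0.     -0.0004  0.0094] wx 0.846
7 [-0.     -0.0004  0.0094] wx 0.846
8 [ 0.     -0.0004  0.0094] wx 0.846
9 [ 0.     -0.0004  0.0094] wx 0.846
10 [ 0.     -0.0004  0.0094] wx 0.846
11 [ 0.     -0.0004  0.0094] wx 0.846
12 [ 0.     -0.0004  0.0094] wx 0.846
13 [ 0.     -0.0004  0.0094] wx 0.846
[528.35679871 263.50414865  68.38299851]
```

>>> servo_tool --rows '[{"dx": 0,"dy": -0.001,"dz": 0.0094,"wx": 0.85,"wy": 0,"wz": 0,"fingers": 1},{"dx": 0,"dy": -0.0004,"dz": 0.0094,"wx": 0.85,"wy": 0,"wz": 0,"fingers": 1},{"dx": 0,"dy": -0.0004,"dz": 0.0094,"wx": 0.85,"wy": 0,"wz": 0,"fingers": 1},{"dx": 0,"dy": -0.0004,"dz": 0.0094,"wx": 0.85,"wy": 0,"wz": 0,"fingers": 1},{"dx": 0,"dy": -0.0004,"dz": 0.0094,"wx": 0.85,"wy": 0,"wz": 0,"fingers": 1}]'

```text
clock: 20.0
eef_pos: [497.2, 209.5, 68.5]
tool_rot: [-1.84, 1.569, -0.392]
force: [-0.3, 0.6, 2.3]
width: 14.3
```

>>> servo_tool --rows '[{"dx": 0,"dy": -0.0004,"dz": 0.0094,"wx": 0.85,"wy": 0,"wz": 0,"fingers": 1},{"dx": 0,"dy": -0.0004,"dz": 0.0094,"wx": 0.85,"wy": 0,"wz": 0,"fingers": 1},{"dx": 0,"dy": -0.0004,"dz": 0.0094,"wx": 0.85,"wy": 0,"wz": 0,"fingers": 1},{"dx": 0,"dy": -0.0004,"dz": 0.0094,"wx": 0.85,"wy": 0,"wz": 0,"fingers": 1},{"dx": 0,"dy": -0.0004,"dz": 0.0094,"wx": 0.85,"wy": 0,"wz": 0,"fingers": 1}]'

```text
clock: 20.62
eef_pos: [508.9, 243.2, 68.5]
tool_rot: [-0.919, 1.569, 0.085]
force: [-1.2, 0.6, 2.9]
width: 14.3
```

```bash
python3 - <<'E'
from h import *
p,R,s=tool();print(p,s['clock'],s['width'],s['force'].round(1),np.round(R,3).tolist())
C=np.array([577.4,200.3]);d=p[:2]-C;print('r',np.hypot(*d),'ring',-2.812-np.arctan2(d[1],d[0])+ (2*np.pi if d[1]>0 else 0))
E
```

```text
[508.93667245 243.23697517  68.48748863] 20.625 14.27968505648573 [-1.2  0.6  2.9] [[0.002, -0.844, 0.537], [0.0, 0.537, 0.844], [-1.0, -0.002, 0.001]]
r 80.81343363256896 ring 0.8897386318574227
```

>>> servo_tool --rows '[{"dx": 0,"dy": -0.0004,"dz": 0.0094,"wx": 0.85,"wy": 0,"wz": 0,"fingers": 1},{"dx": 0,"dy": -0.0004,"dz": 0.0094,"wx": 0.85,"wy": 0,"wz": 0,"fingers": 1},{"dx": 0,"dy": -0.0004,"dz": 0.0094,"wx": 0.85,"wy": 0,"wz": 0,"fingers": 1},{"dx": 0,"dy": 0,"dz": 0.003,"wx": 0.27,"wy": 0,"wz": 0,"fingers": 1},{"dx": 0,"dy": 0,"dz": 0,"wx": 0,"wy": 0,"wz": 0,"fingers": 1}]'

```text
clock: 21.25
eef_pos: [514.9, 249.6, 68.0]
tool_rot: [3.099, 1.547, -2.478]
force: [-19.9, -20.1, 26.4]
width: 14.3
```

```bash
cat > r.py <<'E'
from h import *
p,R,s=tool();print(p,s['clock'],s['width'],s['force'].round(1),s['torque'].round(2))
C=np.array([577.4,200.3]);d=p[:2]-C;print('r',np.hypot(*d),'ring',-2.812-np.arctan2(d[1],d[0])+ (2*np.pi if d[1]>0 else 0))
E
python3 r.py
```

```text
[514.89825223 249.5777588   68.04105615] 21.25 14.262118523919993 [-19.9 -20.1  26.4] [-3.98  3.71  0.17]
r 79.59124314934031 ring 0.9972339178251435
```

Force has built to about 28 N sideways and 26 N vertical, at an estimated ring angle near 1.0. I stop and look.

```bash
python3 - <<'E'
from h import *
a=save('wrist','w14');s=save('side','s14')
cv2.imwrite('pics/s14z.png',cv2.resize(s[230:310,270:390],None,fx=6,fy=6,interpolation=3)[:,:,::-1])
E
```

```text
(no output)
```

View pics/w14.png

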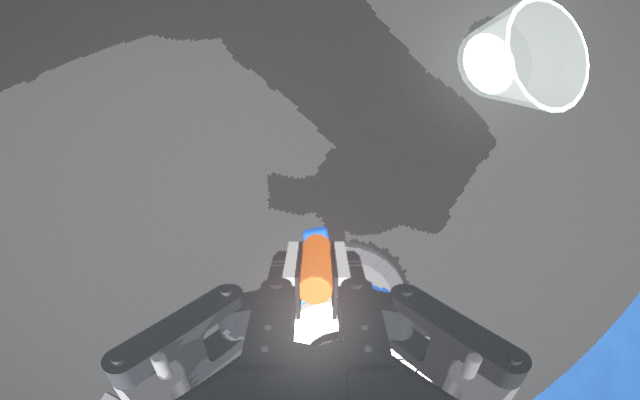

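View pics/s14z.png

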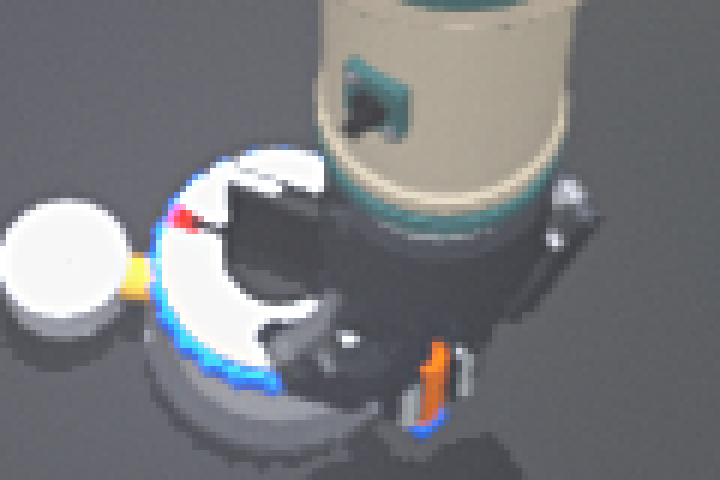

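The lever is firmly in the jaws, the pointer is still on the tab, and nothing else touches the gripper. This may be the stop, if the ring started partly turned. To tell a stop from an obstruction, I open the jaws and see whether the tool moves on freely.

>>> servo_tool --rows '[{"dx": 0,"dy": 0,"dz": 0,"wx": 0,"wy": 0,"wz": 0,"fingers": 0.6},{"dx": 0,"dy": 0,"dz": 0,"wx": 0,"wy": 0,"wz": 0,"fingers": 0.3},{"dx": 0,"dy": 0,"dz": 0,"wx": 0,"wy": 0,"wz": 0,"fingers": 0},{"dx": 0,"dy": 0,"dz": 0,"wx": 0,"wy": 0,"wz": 0,"fingers": 0},{"dx": 0,"dy": 0,"dz": 0,"wx": 0,"wy": 0,"wz": 0,"fingers": 0}]'

```text
clock: 21.98
eef_pos: [523.8, 260.0, 66.9]
tool_rot: [-1.785, 1.569, -1.075]
force: [-0.4, 0.2, 0.2]
width: 85.3
```

```bash
python3 r.py; python3 - <<'E'
from h import *
i=ctrl.camera_info('wrist');a=save('wrist','w15')
for k,z in [('lever_grip',83)]:
    for m in ctrl.mark_of(k,'wrist')[:1]:
        v=atz('wrist',m['point'],z,i);d=v[:2]-[577.4,200.3]; print(k,round(m['conf'],2),np.round(m['point'],1),v.round(1),np.hypot(*d),np.arctan2(d[1],d[0]))
E
```

```text
[523.79497786 259.95823128  66.92013406] 21.975 85.34331593444601 [-0.4  0.2  0.2] [ 0.06 -0.01 -0.01]
r 80.20350963429948 ring 1.1683837374235742
lever_grip 0.56 [287.2 276.5] [514.7 249.4  83. ] 79.66491812686661 2.476812900134399
```

View pics/w15.png

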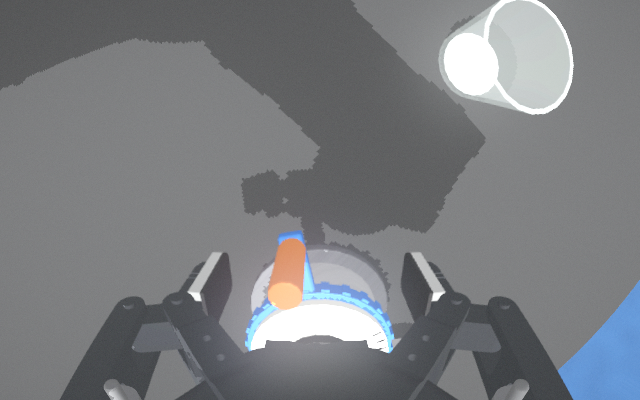

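With the jaws open the tool moved on to its commanded pose at zero force, while the lever stayed after 0.99 rad of travel. So the gripper isn't obstructed, and the lever itself is held by a stop. I confirm with a one-finger push a little higher on the post.

>>> servo_tool --rows '[{"dx": -0.004,"dy": -0.0004,"dz": 0.0094,"wx": 0.85,"wy": 0,"wz": 0,"fingers": 0},{"dx": -0.003,"dy": -0.0004,"dz": 0.0094,"wx": 0.85,"wy": 0,"wz": 0,"fingers": 0},{"dx": 0,"dy": -0.0004,"dz": 0.0094,"wx": 0,"wy": 0,"wz": 0,"fingers": 0},{"dx": 0,"dy": 0,"dz": 0,"wx": 0,"wy": 0,"wz": 0,"fingers": 0}]'

```text
clock: 22.58
eef_pos: [541.5, 271.2, 71.9]
tool_rot: [-1.822, 1.569, -1.288]
force: [0.5, -0.7, 0.6]
width: 85.4
```

```bash
python3 r.py
```

```text
[541.50702689 271.23421456  71.92133552] 22.575 85.42450042983359 [ 0.5 -0.7  0.6] [ 0.01 -0.01 -0.01]
r 79.49822837234706 ring 1.431949976092742
```

>>> servo_tool --rows '[{"dx": 0,"dy": 0,"dz": 0.006,"wx": 0,"wy": 0,"wz": 0,"fingers": 0},{"dx": 0,"dy": 0,"dz": 0.006,"wx": 0,"wy": 0,"wz": 0,"fingers": 0},{"dx": 0,"dy": 0,"dz": 0,"wx": 0,"wy": 0,"wz": 0,"fingers": 0}]'

```text
clock: 22.95
eef_pos: [542.3, 271.7, 70.9]
tool_rot: [3.124, 1.554, -2.628]
force: [-12.0, -7.0, 8.7]
width: 85.5
```

```bash
python3 r.py; python3 - <<'E'
from h import *
i=ctrl.camera_info('wrist');a=save('wrist','w16')
for k,z in [('lever_grip',83)]:
    for m in ctrl.mark_of(k,'wrist')[:1]:
        v=atz('wrist',m['point'],z,i);d=v[:2]-[577.4,200.3]; print(k,round(m['conf'],2),np.round(m['point'],1),v.round(1),np.hypot(*d),np.arctan2(d[1],d[0]))
E
```

```text
[542.25321851 271.66120477  70.86516131] 22.95 85.48166304263285 [-12.   -7.    8.7] [-1.57  2.68 -0.04]
r 79.54695340452209 ring 1.442743697980644
lever_grip 0.85 [245.6 276. ] [514.6 249.3  83. ] 79.64053000630567 2.478594428190656
```

View pics/w16.png

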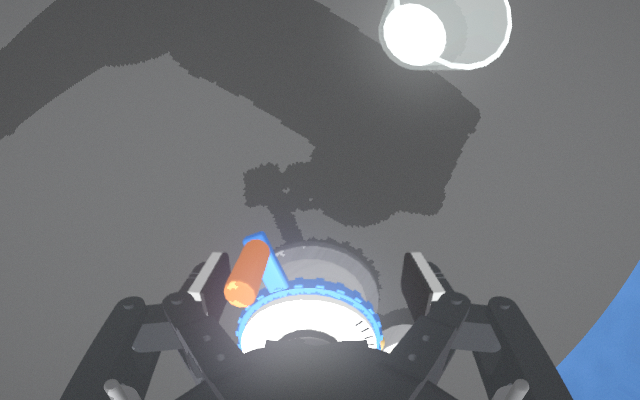

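With a 14 N one-finger push the lever doesn't move (2.478 rad again), so it is against its stop. I back off and rise clear.

>>> servo_tool --rows '[{"dx": 0,"dy": 0,"dz": -0.025,"wx": 0,"wy": 0,"wz": 0,"fingers": 0},{"dx": 0,"dy": 0,"dz": -0.012,"wx": 0,"wy": 0,"wz": 0,"fingers": 0},{"dx": -0.05,"dy": 0,"dz": 0,"wx": 0,"wy": 0,"wz": 0,"fingers": 0},{"dx": -0.06,"dy": 0,"dz": 0,"wx": 0,"wy": 0,"wz": 0,"fingers": 0},{"dx": -0.06,"dy": 0,"dz": 0,"wx": 0,"wy": 0,"wz": 0,"fingers": 0}]'

```text
clock: 23.68
eef_pos: [525.4, 261.9, 201.0]
tool_rot: [-1.541, 1.569, -1.009]
force: [0.7, 1.5, -0.2]
width: 85.2
```

```bash
python3 - <<'E'
from h import *
print(ctrl.read_state()['clock'])
rows([670,180,225],1.383,4)
E
```

```text
23.675
t 23.68 p [525.4 261.9 201. ] |step|mm 42.0 deg 12.2
[-0.0079, -0.048, 0.0277] [-2.031, -0.002, 0.005]
[-0.0079, -0.0528, 0.0169] [-2.031, -0.002, 0.005]
[-0.0079, -0.0551, 0.0054] [-2.031, -0.002, 0.005]
[-0.008, -0.055, -0.0063] [-2.031, -0.002, 0.005]
```

>>> servo_tool --rows '[{"dx": -0.005,"dy": -0.052,"dz": 0.008,"wx": 0,"wy": 0,"wz": 0,"fingers": 0},{"dx": -0.005,"dy": -0.052,"dz": 0.008,"wx": 0,"wy": 0,"wz": 0,"fingers": 0},{"dx": -0.005,"dy": -0.052,"dz": 0.008,"wx": 0,"wy": 0,"wz": 0,"fingers": 0},{"dx": -0.005,"dy": -0.052,"dz": 0.008,"wx": 0,"wy": 0,"wz": 0,"fingers": 0},{"dx": -0.005,"dy": -0.052,"dz": 0.008,"wx": 0,"wy": 0,"wz": 0,"fingers": 0}]'

```text
clock: 24.3
eef_pos: [651.0, 108.2, 219.0]
tool_rot: [-1.38, 1.569, -0.847]
force: [1.5, 0.0, 0.4]
width: 85.4
```

>>> servo_tool --rows '[{"dx": 0,"dy": 0,"dz": 0,"wx": 0,"wy": 0,"wz": 0,"fingers": 0},{"dx": 0,"dy": 0,"dz": 0,"wx": 0,"wy": 0,"wz": 0,"fingers": 0},{"dx": 0,"dy": 0,"dz": 0,"wx": 0,"wy": 0,"wz": 0,"fingers": 0}]'

```text
clock: 24.68
eef_pos: [649.2, 110.8, 218.5]
tool_rot: [-2.371, 1.57, -1.837]
force: [0.4, -0.3, 0.6]
width: 85.7
```

```bash
python3 - <<'E'
from h import *
print(ctrl.read_state()['clock'],ctrl.read_state()['force'])
save('wrist','w17');s=save('side','s17')
cv2.imwrite('pics/s17z.png',cv2.resize(s[140:320,230:410],None,fx=3.3,fy=3.3,interpolation=3)[:,:,::-1])
E
```

```text
24.675 [ 0.39187299 -0.26476404  0.62262627]
```

View pics/w17.png

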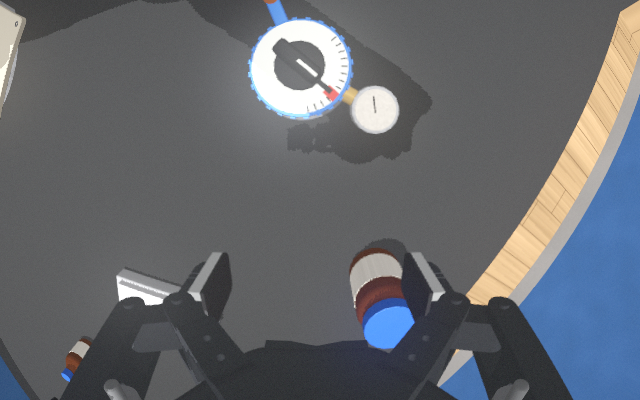

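View pics/s17z.png

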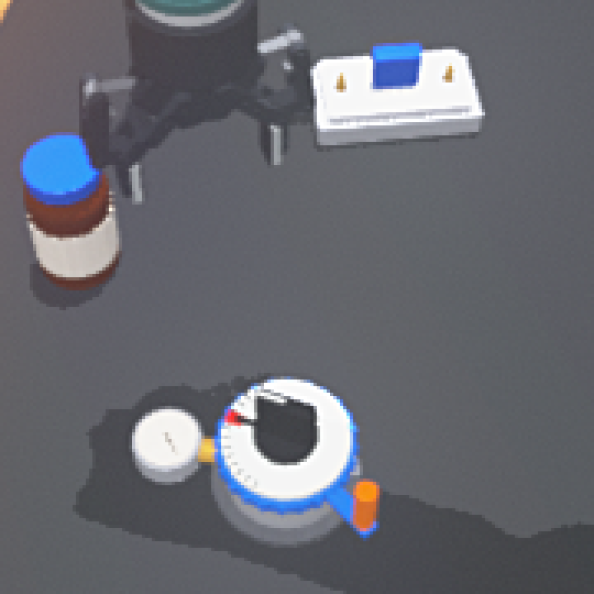

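The pointer is on the tab: wrist (330,95), side (235,418). The plate is seated over both pins, the lever is at its stop, the bystanders are in place and the gripper is clear. I hand in.

```bash
python3 -c "
from cell import ctrl
print(ctrl.finish_job(), ctrl.read_state()['clock'])"
```

```text
the job is handed in; nothing more can be done
the job is handed in; nothing more can be done
```

I did all three steps in order and handed the job in at about 25 s of the 61 s allowed. No verdict was reported.

- **Plate:** It is seated on the holder. Contact came at exactly the seated height with only a few newtons, and pictures afterwards show both pins through the holes and the plate level.
- **Knob:** I turned it about 75° clockwise. A wrist view from above put the pointer less than 1 mm off the middle of the red tab, and the pictures after locking still show it on the tab.
- **Lock ring:** I swung it by the lever until it stopped. It held against about 28 N while gripped, and it did not move under a separate 14 N one-finger push.
- **One disagreement:** The lever travelled only about 0.99 rad, not the full 1.2. With the jaws open the tool moved on freely, so the gripper was not blocked. I take this to mean the ring started about 0.2 rad in and is now at its stop, but I could not read the joint value to confirm it.
- **Bystanders:** I did not touch the bottles or the beaker, and they showed no sign of having moved in the pictures. The gripper was clear of everything at hand-in.
- **Minor:** My first three move calls were refused because rows lacked some keys. Nothing moved as a result.

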